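# Check the drill kit back in

## Robot

A 6-joint arm with a two-finger parallel gripper is mounted at the origin on the work surface. World frame = base frame: x ahead of the robot, y to its left, z up, the work surface at z = 0. Lengths are in m, angles in rad, forces in N, time in s.
With the tool pointing down it reaches from about 0.3 to 1 m from the base axis. Payload 5.1 kg.
Tool frame: the origin (TCP) lies at the very end of the fingers, on their centre line; the grasp point (between the pads) lies r.hold_point_z behind it (r.hold_point_z is the distance from the TCP to the grasp point, in m); z points along the fingers, y is the line along which they close (so a half turn about z gives the same grasp; the last joint's range is limited). The gripper opens to 95 mm and grips with 3 to 60 N. Pads are 20 mm wide; open, the fingers measure 119 mm over their backs; the gripper's body (75 mm by 180 mm) begins 59 mm behind the grasp point.
Start: joints at [-1.418, 0.124, 1.65, -0, 1.367, -0.083], TCP at [0.152, -0.632, 0.215] pointing down, gripper open.
Joint ranges: [-2.61, 2.61], [-1.02, 2.33], [0.03, 2.71], [-1.35, 4.49], [0.32, 2.68], [-2.91, 2.91]. Speed limits (rad/s): [2.57, 2.57, 3.14, 3.14, 3.14, 3.14].

## Interface

Orientations are given as a rotation vector (axis times angle).
In Python, from plant import status, vision, r gives the robot as it stands.
- The arm moves only by the tool carry_out, never from a script. Its argument "targets" is a list of rows, each an object of numbers: "x", "y", "z": the shift along the tool's x, y, z as a fraction of full scale; "ax", "ay", "az": the turn, a rotation vector about the tool's x, y, z as a fraction of full scale; "fingers": the gripper's target within -1 to 1 (fully open at 1, half-way at 0, shut at -1). In form: [{"x": .., "y": .., "z": .., "ax": .., "ay": .., "az": .., "fingers": ..}, ...]. A call has 1 to 8 rows; each row shifts and turns the commanded pose from where the row before left it, along the tool's axes as they then stand; what a row does not reach is not made up. Full scale, the value 1, is 0.05 m for a shift and 5 degrees for a turn. A row lasts 1/8 s, in which the tool goes at most 62.5 mm and 10.7 degrees, less where a joint would pass 70% of its speed; a pose out of reach is approached as far as the arm can. A call with a number of a shift or a turn outside -1 to 1 is refused whole. A call with a gripper value outside its range is refused whole. The fingers move at their own pace and stop on an object; "squeeze" is the grip in N (left out, the last holds). Time passes only in rows, so rows that do not move let the fingers close. It gives the time, the measured TCP pose, the force, the opening and the grip force at its end, in the units of the state.
- status.get_obs(): the state, without advancing time (a new reading comes with each control period).
- vision.get_image(name): name is "scene" or "top" or "wrist"; returns (picture, depth): 384x512x3 uint8, red, green, blue; 384x512 float32, m along the optical axis (not along the pixel's ray), 0 where there is no reading.
- vision.get_calibration(name): a dict with "camera_matrix" (3x3 intrinsics, pixels), "eye" and "attitude" of the camera in the world. Camera axes: x right, y down, z forward; pixel columns grow to the right and rows downward; lengths in m; the calibration is good to about 2 mm. A picture is of the moment at which its call begins: read the wrist's pose just before it. get_calibration takes no time and is no camera call; for the wrist camera it gives the pose at the moment of the call.
- r.hand_in(): hands the job in; it is judged then, once.
The state is a dict: "time": time; "joint_positions": joint angles; "joint_velocities": joint speeds; "effort": joint torques, N m; "tool_pos": TCP position; "orientation": TCP orientation; "contact_force": force on the tool from outside, world axes, zero at the start; "torque": the same for the moment, N m; "opening": finger opening in m; "grasp_force": force on a finger pad.
Only numpy, scipy, OpenCV 4.12 (cv2) and the standard library are available. Lean on these libraries where they do the work, as an engineer would, in place of code of your own. Each camera call takes 0.05 s, during which the arm holds its last target. There are 200 camera calls.

## Task

Check the pillar drill's kit back in at the end of the lesson: close all three tubes, pushing each cap fully home on the tube it was made for (the caps look alike outside but differ slightly in bore, so find the match by trying them), and press each wooden insert block there is flush into a free recess of the station board. When everything is in place, push the roller arm of the limit switch over to either side until it clicks, then let it spring back upright. Leave the hammer and the tub where they are.

Things in the scene. Friction and masses are not known exactly. Their poses are not given: they have to be found in the camera images.
- cap_a: a white cap, mouth down. All three look alike: round skirt 68 mm across, 36 mm high, on it a square grip 30 x 30 mm, 34 mm high (70 mm in all); 0.11 kg. Bore 30 mm deep; width 41, 48 or 55 mm, different for each cap, hidden and not told: find it by trial. Origin: centre of the mouth plane (underside); z up, x and y square to the grip's faces
- cap_b: a white cap, mouth down. All three look alike: round skirt 68 mm across, 36 mm high, on it a square grip 30 x 30 mm, 34 mm high (70 mm in all); 0.11 kg. Bore 30 mm deep; width 41, 48 or 55 mm, different for each cap, hidden and not told: find it by trial. Origin: centre of the mouth plane (underside); z up, x and y square to the grip's faces
- cap_c: a white cap, mouth down. All three look alike: round skirt 68 mm across, 36 mm high, on it a square grip 30 x 30 mm, 34 mm high (70 mm in all); 0.11 kg. Bore 30 mm deep; width 41, 48 or 55 mm, different for each cap, hidden and not told: find it by trial. Origin: centre of the mouth plane (underside); z up, x and y square to the grip's faces
- tube_38: an open grey tube, 38 mm outside diameter, fixed upright on the board, rim (3 mm chamfer) 120 mm above its origin; the three stand 105 mm apart in a row, in varying order. Origin: centre of its foot, 12 mm above the bench. A cap fully home has its origin 90 mm above the tube's; one too small stops at the rim, at about 117 to 120 mm; one too large drops on loosely
- tube_45: an open grey tube, 45 mm outside diameter, fixed upright on the board, rim (3 mm chamfer) 120 mm above its origin; the three stand 105 mm apart in a row, in varying order. Origin: centre of its foot, 12 mm above the bench. A cap fully home has its origin 90 mm above the tube's; one too small stops at the rim, at about 117 to 120 mm; one too large drops on loosely
- tube_52: an open grey tube, 52 mm outside diameter, fixed upright on the board, rim (3 mm chamfer) 120 mm above its origin; the three stand 105 mm apart in a row, in varying order. Origin: centre of its foot, 12 mm above the bench. A cap fully home has its origin 90 mm above the tube's; one too small stops at the rim, at about 117 to 120 mm; one too large drops on loosely
- insert_1: a dark wooden block 90 (x) x 50 (y) x 26 (z) mm, alike for both; on top an upright finger tab, 16 mm thick in x, 42 mm along y, 36 mm high (62 mm in all), and short steel bits standing 13 mm proud near both ends; about 0.14 kg. One of the two may be absent. Fits either recess, either way round. Origin: centre of the underside
- insert_2: a dark wooden block 90 (x) x 50 (y) x 26 (z) mm, alike for both; on top an upright finger tab, 16 mm thick in x, 42 mm along y, 36 mm high (62 mm in all), and short steel bits standing 13 mm proud near both ends; about 0.14 kg. One of the two may be absent. Fits either recess, either way round. Origin: centre of the underside
- station: the fixed plywood board, 170 (x) x 510 (y) x 12 mm, that carries the tubes and, towards its -y end, a wooden plate 130 x 160 mm, 26 mm thick, with two recesses side by side. Origin: centre of the board's underside, on the bench; z up
- recess_1 (a point): centre of a recess floor, 12 mm above the bench. The recess is 96 mm along the station's x, 56 mm along its y and 26 mm deep, so a block in it has 3 mm of play on each side and is level with the plate when fully down. The two recesses are 74 mm apart along the station's y
- recess_2 (a point): centre of a recess floor, 12 mm above the bench. The recess is 96 mm along the station's x, 56 mm along its y and 26 mm deep, so a block in it has 3 mm of play on each side and is level with the plate when fully down. The two recesses are 74 mm apart along the station's y
- switch: the fixed roller-lever limit switch: base plate 100 x 80 x 8 mm, grey housing 42 x 46 mm up to 96 mm above the bench, the arm standing up in front (-x) of the housing. Origin: centre of the underside; the arm swings along the switch's y axis
- roller (a point): centre of the black roller, 26 mm across and 12 mm wide, at the top of the switch arm; 155 mm above the bench when the arm is upright, 75 mm above the arm's pivot; moves with the arm
- trip_arm (a joint): angle of the switch arm (rad): 0 upright; positive when the roller leans to the switch's -y side, negative to its +y side. A spring brings it back (0.4 N m/rad: about 2.7 N at the roller at the click). It clicks at 0.5 either way (roller about 36 mm over) and has stops at 0.9
- hammer: a hammer about 280 mm long lying on the bench; leave alone. Origin near its middle
- fixings_tub: a closed white tub with a lid, 96 mm across and 84 mm high; leave alone. Origin: centre of the underside

How it is judged:
On the way, in this order (a step that is already met when the one before it is completed fails the run):
1. all three tubes have a cap fully home and every insert block present is flush in a recess (((horizontal distance between cap_a and tube_38 below 0.006 m and z of cap_a in the frame of tube_38 between 0.085 and 0.094 m) or (horizontal distance between cap_a and tube_45 below 0.006 m and z of cap_a in the frame of tube_45 between 0.085 and 0.094 m) or (horizontal distance between cap_a and tube_52 below 0.006 m and z of cap_a in the frame of tube_52 between 0.085 and 0.094 m)) and angle between each of cap_a, cap_b, cap_c's own z axis and vertical below 0.12 rad and ((horizontal distance between cap_b and tube_38 below 0.006 m and z of cap_b in the frame of tube_38 between 0.085 and 0.094 m) or (horizontal distance between cap_b and tube_45 below 0.006 m and z of cap_b in the frame of tube_45 between 0.085 and 0.094 m) or (horizontal distance between cap_b and tube_52 below 0.006 m and z of cap_b in the frame of tube_52 between 0.085 and 0.094 m)) and ((horizontal distance between cap_c and tube_38 below 0.006 m and z of cap_c in the frame of tube_38 between 0.085 and 0.094 m) or (horizontal distance between cap_c and tube_45 below 0.006 m and z of cap_c in the frame of tube_45 between 0.085 and 0.094 m) or (horizontal distance between cap_c and tube_52 below 0.006 m and z of cap_c in the frame of tube_52 between 0.085 and 0.094 m)) and (horizontal distance between insert_1 and recess_1 below 0.008 m or horizontal distance between insert_1 and recess_2 below 0.008 m) and z of each of insert_1, insert_2 in the frame of station below 0.0155 m and angle between the x axis of each of insert_1, insert_2 and the x axis of station, either way round below 0.12 rad and angle between each of insert_1, insert_2's own z axis and vertical below 0.08 rad and (horizontal distance between insert_2 and recess_1 below 0.008 m or horizontal distance between insert_2 and recess_2 below 0.008 m)), for 0.2 s.
2. the switch arm is pushed over to either side until it clicks (0.5 rad) ((value of joint trip_arm above 0.5 rad or value of joint trip_arm below -0.5 rad)), for 0.05 s.
3. the switch arm is let back upright (value of joint trip_arm between -0.12 and 0.12 rad), for 0.2 s.
At the end, for the whole second after the job is handed in: Each cap is on a tube: within 6 mm of its axis, tilt under 0.12 rad, origin 85 to 94 mm above the tube's; each block present is within 8 mm of a recess centre, 0.12 rad of square, at most 3.5 mm proud; the switch arm within 0.12 rad of upright; all at rest (all of step 1 and all of step 3 and linear speed of each of cap_a, cap_b, cap_c, insert_1, insert_2 below 0.03 m/s); the robot touches nothing.
It fails at once if the hammer is shifted by more than 40 mm (distance of hammer from where it was at the start of the episode above 0.04 m).
It fails at once if the tub is shifted by more than 40 mm (distance of fixings_tub from where it was at the start of the episode above 0.04 m).
Of insert_1, insert_2 only 1 to 2 are there at a start; the rules pass over those that are not, and their reading is None.
At some moment in a run one of cap_a, cap_b, cap_c, insert_1, insert_2 may be knocked a few centimetres aside while the robot is not near it.
It also fails if it takes over 210 s, if anything falls off the work surface, if the arm or the gripper's body presses on something with over 40 N, if the wrist force passes 120 N, or if a joint passes its speed limit or range.

## Working session

There is one attempt and no reset: what is moved stays moved. The work goes in short steps, Python scripts to look and compute and a tool call to move; the robot and the scene stay as the last step left them, time stands still between calls to the robot, and variables do not carry over. Pictures are saved under pics/ and viewed, at most 14 in all, crops included, and the job is handed in when it is done.

Besides the shell and the picture viewer there is one more tool, called after "Emit:" in YAML: its name, and indented under it one key for each argument. carry_out: Moves the arm, as the interface text tells. Shift numbers are shares of 0.05 m and turn numbers shares of 5 degrees, none past 1 either way. Its arguments: {"type":"object","properties":{"targets":{"type":"array","items":{"type":"object","properties":{"x":{"type":"number","minimum":-1,"maximum":1},"y":{"type":"number","minimum":-1,"maximum":1},"z":{"type":"number","minimum":-1,"maximum":1},"ax":{"type":"number","minimum":-1,"maximum":1},"ay":{"type":"number","minimum":-1,"maximum":1},"az":{"type":"number","minimum":-1,"maximum":1},"fingers":{"type":"number"}}}},"squeeze":{"type":"number"}},"required":["targets"]}

```bash
mkdir -p pics; ls
cat > h.py <<'E'
import numpy as np,cv2
from scipy.spatial.transform import Rotation as R
from plant import status,vision,r
def cloud(name):
    c=vision.get_calibration(name); im,d=vision.get_image(name)
    K=np.array(c["camera_matrix"]);v,u=np.mgrid[:384,:512]
    p=np.stack([(u-K[0,2])/K[0,0]*d,(v-K[1,2])/K[1,1]*d,d],-1)
    A=np.array(c["attitude"]); A=R.from_rotvec(A).as_matrix() if A.size==3 else A
    P=p@A.T+np.array(c["eye"]); P[d==0]=np.nan
    return im,d,P
E
python3 - <<'E'
from h import *
o=status.get_obs(); print(o, r.hold_point_z)
for n in("top","scene"):
    im,d,P=cloud(n); np.savez(f"{n}.npz",im=im,P=P); cv2.imwrite(f"pics/{n}.png",im[...,::-1])
    c=vision.get_calibration(n);print(n,c)
E
```

```text
pics
{'time': 0.0, 'joint_positions': array([-1.41758151e+00,  1.24478305e-01,  1.65160898e+00, -3.16075071e-05,
        1.36747973e+00, -8.26260087e-02]), 'joint_velocities': array([-1.25964168e-03, -3.64082723e-05,  1.49507851e-03, -6.70190958e-04,
        9.34743875e-04,  6.04258273e-04]), 'effort': array([-2.38760094e-04, -4.17601597e+01, -3.59931207e+01,  7.74150481e-02,
        4.91004274e-02, -1.79719286e-04]), 'tool_pos': array([ 0.15173239, -0.63141432,  0.21344281]), 'orientation': array([-3.11781614e+00, -3.69377947e-01,  1.57923802e-04]), 'contact_force': array([0.02590064, 0.52337497, 0.48496539]), 'torque': array([-0.01047087,  0.00479121, -0.03169795]), 'grasp_force': 0.0, 'opening': 0.0945770442358479} 0.0188
top {'camera_matrix': array([[381.1464844 ,   0.        , 253.65725791],
       [  0.        , 381.1464844 , 192.5584058 ],
       [  0.        ,   0.        ,   1.        ]]), 'eye': array([0.45599461, 0.0258409 , 1.34767522]), 'attitude': array([-2.20923711,  2.17246657, -0.0820549 ])}
scene {'camera_matrix': array([[456.67415131,   0.        , 252.79672094],
       [  0.        , 456.67415131, 192.18344452],
       [  0.        ,   0.        ,   1.        ]]), 'eye': array([1.02231628, 0.69394627, 1.21360285]), 'attitude': array([-0.84089979, -2.69147347,  0.9031494 ])}
```

View pics/top.png

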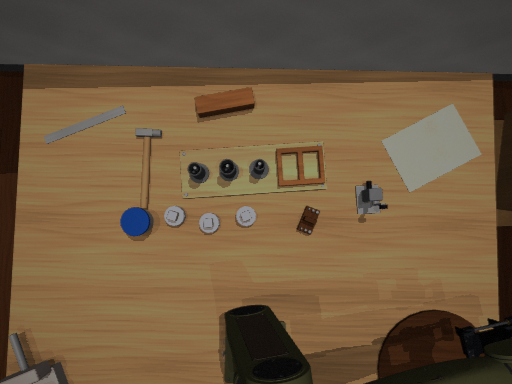

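View pics/scene.png

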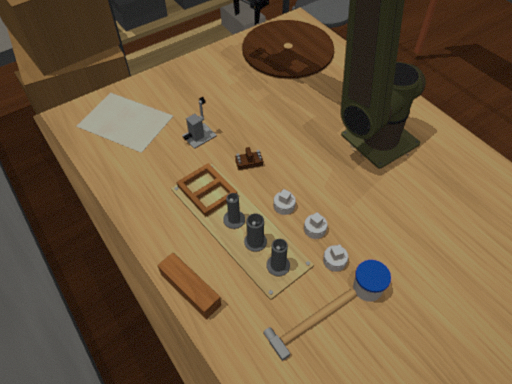

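Top view: caps at about (174,216), (208,223), (246,216); tubes at (198,172), (228,170), (259,168); empty recess plate around (300,167); one insert at (308,220); switch at (369,198). The second insert is absent. I'll measure these with depth.

```bash
cat > m.py <<'E'
from h import *
D={n:np.load(n+".npz") for n in("top","scene")}
def rect(P,m):
    q=P[m][:,:2]; return cv2.minAreaRect((q*1000).astype(np.float32))
T=D["top"];
proj={}
for n in D:
    P=D[n]["P"];im=D[n]["im"]
    print(n,"bench z",np.nanmedian(P[...,2][(abs(P[...,0]-.4)<.05)&(abs(P[...,1])<.3)]))
    seeds={}
    z=P[...,2]
    m=np.nan_to_num((z>.02)&(P[...,0]>.3)&(P[...,0]<.85)&(abs(P[...,1])<.5)).astype(np.uint8)
    k,l,s,c=cv2.connectedComponentsWithStats(m)
    for i in range(1,k):
        if s[i,4]<30: continue
        q=P[l==i]; zt=np.percentile(q[:,2],98); t=q[q[:,2]>zt-.012]
        print(n,"px",c[i].round(),"n",s[i,4],"ztop",zt.round(3),"top ctr",((t.max(0)+t.min(0))/2)[:2].round(4),"med",np.median(t,0).round(4),cv2.minAreaRect((t[:,:2]*1000).astype(np.float32)), "rgb",im[l==i].mean(0).round())
E
python3 m.py
```

```text
top bench z 0.0018492062149005895
top px [219. 108.] n 506 ztop 0.067 top ctr [0.8312 0.1252] med [0.8381 0.1578 0.0613] ((831.1868896484375, 125.20027160644531), (36.97483444213867, 188.86572265625), 0.22156821191310883) rgb [91. 54. 29.]
top px [147. 132.] n 180 ztop 0.034 top ctr [0.7522 0.3916] med [0.7511 0.3964 0.0275] ((751.4476318359375, 391.5224914550781), (88.89392852783203, 26.01226234436035), 88.1321792602539) rgb [110. 107. 104.]
top px [139. 203.] n 1171 ztop 0.091 top ctr [0.4404 0.4084] med [0.4402 0.4077 0.0861] ((440.57354736328125, 408.45806884765625), (92.27156829833984, 94.13170623779297), 1.247998833656311) rgb [67. 74. 97.]
top px [300. 165.] n 943 ztop 0.044 top ctr [ 0.6412 -0.1424] med [ 0.6422 -0.1427  0.0392] ((642.535888671875, -143.75070190429688), (130.99755859375, 161.11785888671875), 4.948340892791748) rgb [115.  71.  39.]
top px [228. 168.] n 282 ztop 0.134 top ctr [0.6205 0.1057] med [0.6224 0.1068 0.1314] ((620.5003662109375, 105.73949432373047), (48.95149230957031, 48.34718704223633), 0.7437229752540588) rgb [40. 38. 37.]
top px [259. 166.] n 172 
[... 3110 characters left out ...]
637207, 31.26618003845215), 71.47628021240234) rgb [144. 144. 140.]
scene px [202. 288.] n 540 ztop 0.064 top ctr [0.831  0.1224] med [0.8385 0.1641 0.0592] ((837.033447265625, 121.7762451171875), (37.41740417480469, 195.59495544433594), 4.013943672180176) rgb [129.  84.  45.]
scene px [371. 279.] n 1127 ztop 0.088 top ctr [0.4411 0.4066] med [0.4428 0.408  0.0832] ((440.9195251464844, 407.17230224609375), (95.57158660888672, 94.38270568847656), 28.981203079223633) rgb [ 37.  71. 125.]
scene px [304. 325.] n 914 ztop 0.029 top ctr [0.6256 0.3891] med [0.6756 0.3953 0.0238] ((625.5420532226562, 394.4115905761719), (87.61371612548828, 278.9817810058594), 87.52242279052734) rgb [146. 126.  96.]
```

```bash
cat > g.py <<'E'
# usage: g.py x y z [yaw_deg]: prints units of shift (tool axes now / after turn) and az units of turn
from h import *; import sys
a=[float(v) for v in sys.argv[1:]]; o=status.get_obs()
M=R.from_rotvec(o["orientation"]).as_matrix(); y=np.degrees(np.arctan2(M[1,0],M[0,0]))
yt=a[3] if len(a)>3 else y
dl=np.array(a[:3])-o["tool_pos"]; t=np.radians(yt)
A=np.array([[np.cos(t),np.sin(t),0],[np.sin(t),-np.cos(t),0],[0,0,-1]])
print("t",o["time"],"pos",o["tool_pos"].round(4),"yaw",y.round(1),"tilt",M[:2,2].round(4),"open",o["opening"].round(4))
print("az units",((y-yt)/5).round(2),"now axes",(M.T@dl/.05).round(2),"after turn",(A@dl/.05).round(2))
E
python3 g.py .4535 -.1755 .12 69
```

```text
Traceback (most recent call last):
  File "g.py", line 8, in <module>
    print("t",o["time"],"pos",o["tool_pos"].round(4),"yaw",y.round(1),"tilt",M[:2,2].round(4),"open",o["opening"].round(4))
                                                                                                     ^^^^^^^^^^^^^^^^^^
AttributeError: 'float' object has no attribute 'round'
```

```bash
sed -i 's/o\["opening"\].round(4)/round(o["opening"],4)/' g.py; python3 g.py .4535 -.1755 .12 69
```

```text
t 0.1 pos [ 0.1517 -0.6314  0.2135] yaw 13.5 tilt [-0.0003  0.0019] open 0.0952
az units -11.1 now axes [ 8.   -7.45  1.89] after turn [10.68  2.37  1.87]
```

Emit:
carry_out:
  targets:
    - {"x": 0.73, "y": -0.68, "az": -1, "fingers": 1}
    - {"x": 0.79, "y": -0.62, "az": -1, "fingers": 1}
    - {"x": 0.84, "y": -0.54, "az": -1, "fingers": 1}
    - {"x": 0.88, "y": -0.47, "az": -1, "fingers": 1}
    - {"x": 0.92, "y": -0.39, "az": -1, "fingers": 1}
    - {"x": 0.95, "y": -0.31, "az": -1, "fingers": 1}
    - {"x": 0.97, "y": -0.22, "az": -1, "fingers": 1}
    - {"x": 0.98, "y": -0.14, "az": -1, "fingers": 1}
  squeeze: 25

```text
invalid input
```

```bash
python3 g.py .4535 -.1755 .12 69
```

```text
t 0.1 pos [ 0.1517 -0.6314  0.2135] yaw 13.5 tilt [-0.0003  0.0019] open 0.0952
az units -11.1 now axes [ 8.   -7.45  1.89] after turn [10.68  2.37  1.87]
```

Emit:
carry_out:
  targets:
    - {"x": 0.73, "y": -0.68, "z": 0, "ax": 0, "ay": 0, "az": -1, "fingers": 1}
    - {"x": 0.79, "y": -0.62, "z": 0, "ax": 0, "ay": 0, "az": -1, "fingers": 1}
    - {"x": 0.84, "y": -0.54, "z": 0, "ax": 0, "ay": 0, "az": -1, "fingers": 1}
    - {"x": 0.88, "y": -0.47, "z": 0, "ax": 0, "ay": 0, "az": -1, "fingers": 1}
    - {"x": 0.92, "y": -0.39, "z": 0, "ax": 0, "ay": 0, "az": -1, "fingers": 1}
    - {"x": 0.95, "y": -0.31, "z": 0, "ax": 0, "ay": 0, "az": -1, "fingers": 1}
    - {"x": 0.97, "y": -0.22, "z": 0, "ax": 0, "ay": 0, "az": -1, "fingers": 1}
    - {"x": 0.98, "y": -0.14, "z": 0, "ax": 0, "ay": 0, "az": -1, "fingers": 1}
  squeeze: 25

```text
time: 1.1
tool_pos: [0.3726, -0.2976, 0.2143]
orientation: [-2.803, -1.418, 0.0]
contact_force: [0.3, -0.9, 0.7]
opening: 0.0949
grasp_force: 0.0
```

```bash
python3 g.py .4535 -.1755 .12 69
```

```text
t 1.1 pos [ 0.3726 -0.2976  0.2143] yaw 53.7 tilt [-0.0002  0.0003] open 0.0949
az units -3.07 now axes [ 2.93 -0.14  1.89] after turn [2.86 0.64 1.89]
```

Emit:
carry_out:
  targets:
    - {"x": 0, "y": 0, "z": 0.6, "ax": 0, "ay": 0, "az": -1, "fingers": 1}
    - {"x": 0, "y": 0, "z": 0.6, "ax": 0, "ay": 0, "az": -1, "fingers": 1}
    - {"x": 0, "y": 0, "z": 0.6, "ax": 0, "ay": 0, "az": -1, "fingers": 1}
    - {"x": 0.95, "y": 0.21, "z": 0, "ax": 0, "ay": 0, "az": 0, "fingers": 1}
    - {"x": 0.95, "y": 0.21, "z": 0, "ax": 0, "ay": 0, "az": 0, "fingers": 1}
    - {"x": 0.95, "y": 0.21, "z": 0, "ax": 0, "ay": 0, "az": 0, "fingers": 1}
    - {"x": 0, "y": 0, "z": 0, "ax": 0, "ay": 0, "az": 0, "fingers": 1}

```text
time: 1.98
tool_pos: [0.4543, -0.176, 0.1243]
orientation: [-2.592, -1.774, 0.0]
contact_force: [0.2, 0.2, -0.1]
opening: 0.0947
grasp_force: 0.0
```

```bash
python3 g.py .4535 -.1755 .042 69
python3 - <<'E'
from h import *
im,d,P=cloud("wrist"); cv2.imwrite("pics/w1.png",im[...,::-1])
z=P[...,2]; m=(z>.05)&(z<.07)&(abs(P[...,0]-.4535)<.06)&(abs(P[...,1]+.1755)<.06)
q=P[m]; print(len(q),np.median(q,0)); print(cv2.minAreaRect((q[:,:2]*1000).astype(np.float32)))
E
```

```text
t 1.975 pos [ 0.4543 -0.176   0.1243] yaw 68.8 tilt [-0.0006  0.0006] open 0.0947
az units -0.04 now axes [ 0.   -0.02  1.65] after turn [ 0.   -0.02  1.65]
793 [ 0.45405305 -0.17561461  0.06227163]
((453.6253967285156, -177.36265563964844), (41.13499450683594, 15.666528701782227), 68.81159210205078)
```

Emit:
carry_out:
  targets:
    - {"x": 0, "y": 0, "z": 0.8, "ax": 0, "ay": 0, "az": 0, "fingers": 1}
    - {"x": 0, "y": 0, "z": 0.8, "ax": 0, "ay": 0, "az": 0, "fingers": 1}
    - {"x": 0, "y": 0, "z": 0.04, "ax": 0, "ay": 0, "az": 0, "fingers": 1}
    - {"x": 0, "y": 0, "z": 0, "ax": 0, "ay": 0, "az": 0, "fingers": -1}
    - {"x": 0, "y": 0, "z": 0, "ax": 0, "ay": 0, "az": 0, "fingers": -1}
    - {"x": 0, "y": 0, "z": 0, "ax": 0, "ay": 0, "az": 0, "fingers": -1}
    - {"x": 0, "y": 0, "z": 0, "ax": 0, "ay": 0, "az": 0, "fingers": -1}
    - {"x": 0, "y": 0, "z": 0, "ax": 0, "ay": 0, "az": 0, "fingers": -1}

```text
time: 3.02
tool_pos: [0.4538, -0.1782, 0.043]
orientation: [2.596, 1.768, 0.0]
contact_force: [0.4, 0.1, 1.2]
opening: 0.0504
grasp_force: 0.0
```

Emit:
carry_out:
  targets:
    - {"x": 0, "y": 0, "z": 0, "ax": 0, "ay": 0, "az": 0, "fingers": -1}
    - {"x": 0, "y": 0, "z": 0, "ax": 0, "ay": 0, "az": 0, "fingers": -1}
    - {"x": 0, "y": 0, "z": 0, "ax": 0, "ay": 0, "az": 0, "fingers": -1}
    - {"x": 0, "y": 0, "z": 0, "ax": 0, "ay": 0, "az": 0, "fingers": -1}
    - {"x": 0, "y": 0, "z": 0, "ax": 0, "ay": 0, "az": 0, "fingers": -1}
    - {"x": 0, "y": 0, "z": 0, "ax": 0, "ay": 0, "az": 0, "fingers": -1}
    - {"x": 0, "y": 0, "z": -0.5, "ax": 0, "ay": 0, "az": 0, "fingers": -1}
    - {"x": 0, "y": 0, "z": -0.9, "ax": 0, "ay": 0, "az": -1, "fingers": -1}

```text
time: 4.03
tool_pos: [0.4517, -0.1772, 0.111]
orientation: [-2.511, -1.88, 0.004]
contact_force: [1.1, -0.2, -0.3]
opening: 0.0161
grasp_force: 25.0
```

```bash
python3 g.py .6457 -.1806 .11 94.9
```

```text
t 4.025 pos [ 0.4517 -0.1772  0.111 ] yaw 73.6 tilt [-0.005   0.0026] open 0.0161
az units -4.25 now axes [ 1.03  3.74 -0.  ] after turn [-0.4   3.86  0.02]
```

Emit:
carry_out:
  targets:
    - {"x": 0, "y": 0, "z": -0.1, "ax": 0, "ay": 0, "az": -1, "fingers": -1}
    - {"x": 0, "y": 0, "z": 0, "ax": 0, "ay": 0, "az": -1, "fingers": -1}
    - {"x": 0, "y": 0, "z": 0, "ax": 0, "ay": 0, "az": -1, "fingers": -1}
    - {"x": 0, "y": 0, "z": 0, "ax": 0, "ay": 0, "az": -1, "fingers": -1}
    - {"x": -0.1, "y": 0.9, "z": 0, "ax": 0, "ay": 0, "az": -0.1, "fingers": -1}
    - {"x": -0.1, "y": 0.9, "z": 0, "ax": 0, "ay": 0, "az": 0, "fingers": -1}
    - {"x": -0.1, "y": 0.9, "z": 0, "ax": 0, "ay": 0, "az": 0, "fingers": -1}
    - {"x": -0.1, "y": 0.9, "z": 0, "ax": 0, "ay": 0, "az": 0, "fingers": -1}

```text
time: 5.03
tool_pos: [0.6357, -0.1859, 0.1169]
orientation: [-2.142, -2.297, 0.001]
contact_force: [0.6, 0.0, -1.2]
opening: 0.0161
grasp_force: 25.0
```

Emit:
carry_out:
  targets:
    - {"x": 0, "y": 0, "z": 0, "ax": 0, "ay": 0, "az": 0, "fingers": -1}
    - {"x": 0, "y": 0, "z": 0, "ax": 0, "ay": 0, "az": 0, "fingers": -1}

```text
time: 5.28
tool_pos: [0.6336, -0.1857, 0.1168]
orientation: [-2.141, -2.297, 0.002]
contact_force: [0.4, 0.1, -1.2]
opening: 0.0155
grasp_force: 25.0
```

```bash
python3 g.py .6457 -.1806 .07 94.9
python3 - <<'E'
from h import *
for n in ("wrist","top"):
    im,d,P=cloud(n); cv2.imwrite(f"pics/{n}2.png",im[...,::-1])
    if n=="wrist":
        z=P[...,2]; m=(z>.03)&(z<.045); q=P[m]; print(len(q),q.min(0) if len(q) else 0,q.max(0) if len(q) else 0)
E
```

```text
t 5.275 pos [ 0.6336 -0.1857  0.1168] yaw 94.0 tilt [-0.002   0.0006] open 0.0155
az units -0.18 now axes [0.08 0.25 0.94] after turn [0.08 0.25 0.94]
9944 [ 0.57015997 -0.20602346  0.03006753] [ 0.71156389 -0.01328928  0.04497724]
```

View pics/wrist2.png

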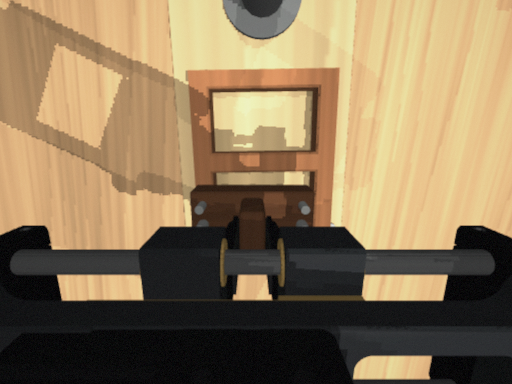

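The wrist view shows the near recess opening, corners about (211,88), (318,88), (318,153), (211,153). The held block's far top edge runs from (193,186) to (315,186). I'll cast those to world points.

```bash
cat >> h.py <<'E'
def ray(c,px,z):
    K=np.array(c["camera_matrix"]);A=R.from_rotvec(c["attitude"]).as_matrix();e=np.array(c["eye"])
    d=A@np.array([(px[0]-K[0,2])/K[0,0],(px[1]-K[1,2])/K[1,1],1]); return (e+d*(z-e[2])/d[2])[:2].round(4)
E
python3 - <<'E'
from h import *
c=vision.get_calibration("wrist")
for p in [(211,88),(318,88),(318,153),(211,153)]: print(ray(c,p,.038))
zb=status.get_obs()["tool_pos"][2]-.043+.026
print(zb)
for p in [(193,186),(315,186)]: print(ray(c,p,zb))
E
```

```text
[ 0.5908 -0.0863]
[ 0.6838 -0.0798]
[ 0.6911 -0.1356]
[ 0.5927 -0.1425]
0.10036192094871606
[ 0.5898 -0.1607]
[ 0.6766 -0.1545]
```

Run:
```python
from h import *
for n in("top","scene"):
    D=np.load(n+".npz");P=D["P"]
    # station-aligned coords about (0.630,0), yaw 4.93
    t=np.radians(4.93);X=(P[...,0]-.63)*np.cos(t)+P[...,1]*np.sin(t);Y=-(P[...,0]-.63)*np.sin(t)+P[...,1]*np.cos(t);z=P[...,2]-(.0018 if n=="top" else 0)
    m=(abs(X)<.02)
    for a,b in ((-.24,-.05),):
        mm=m&(Y>a)&(Y<b); o=np.argsort(Y[mm]); ys=Y[mm][o];zs=z[mm][o]
        bins=np.arange(a,b,.003);i=np.digitize(ys,bins)
        print(n,[(round(bins[k-1]+.0015,4),round(float(np.median(zs[i==k])),3)) for k in np.unique(i)])
o=status.get_obs();print(o["tool_pos"])
im,d,P=cloud("wrist")
X=(P[...,0]-.63)*np.cos(t)+P[...,1]*np.sin(t);Y=-(P[...,0]-.63)*np.sin(t)+P[...,1]*np.cos(t);z=P[...,2]
mm=(abs(X)<.02)&(Y>-.2)&(Y<-.03); ys=Y[mm];zs=z[mm];bins=np.arange(-.2,-.03,.003);i=np.digitize(ys,bins)
print([(round(bins[k-1]+.0015,4),round(float(np.median(zs[i==k])),3)) for k in np.unique(i)])
```

```text
top [(np.float64(-0.2385), -0.001), (np.float64(-0.2355), 0.0), (np.float64(-0.2325), 0.01), (np.float64(-0.2295), 0.011), (np.float64(-0.2235), 0.038), (np.float64(-0.2205), 0.038), (np.float64(-0.2175), 0.037), (np.float64(-0.2145), 0.038), (np.float64(-0.2115), 0.036), (np.float64(-0.2085), 0.024), (np.float64(-0.2055), 0.011), (np.float64(-0.2025), 0.012), (np.float64(-0.1995), 0.01), (np.float64(-0.1965), 0.012), (np.float64(-0.1935), 0.012), (np.float64(-0.1905), 0.012), (np.float64(-0.1875), 0.012), (np.float64(-0.1845), 0.012), (np.float64(-0.1815), 0.011), (np.float64(-0.1785), 0.011), (np.float64(-0.1755), 0.012), (np.float64(-0.1725), 0.012), (np.float64(-0.1695), 0.011), (np.float64(-0.1665), 0.012), (np.float64(-0.1635), 0.011), (np.float64(-0.1605), 0.012), (np.float64(-0.1575), 0.013), (np.float64(-0.1515), 0.039), (np.float64(-0.1485), 0.038), (np.float64(-0.1455), 0.037), (np.float64(-0.1425), 0.037), (np.float64(-0.1395), 0.037), (np.float64(-0.1365), 0.035), (np.float64(-0.1335), 0.014), (np.float64(-0.1305), 0.013), (np.float64(-0.1275), 0.012), (np.float64(-0.124
[... 3396 characters left out ...]
), 0.013), (np.float64(-0.0965), 0.012), (np.float64(-0.0935), 0.012), (np.float64(-0.0905), 0.013), (np.float64(-0.0875), 0.013), (np.float64(-0.0845), 0.012), (np.float64(-0.0815), 0.035), (np.float64(-0.0785), 0.038), (np.float64(-0.0755), 0.038), (np.float64(-0.0725), 0.038), (np.float64(-0.0695), 0.038), (np.float64(-0.0665), 0.038), (np.float64(-0.0635), 0.013), (np.float64(-0.0605), 0.013), (np.float64(-0.0575), 0.012), (np.float64(-0.0545), 0.012), (np.float64(-0.0515), 0.012), (np.float64(-0.0485), 0.012), (np.float64(-0.0455), 0.012), (np.float64(-0.0425), 0.012), (np.float64(-0.0395), 0.012), (np.float64(-0.0365), 0.013), (np.float64(-0.0335), 0.017), (np.float64(-0.0305), 0.017)]
```

Emit:
carry_out:
  targets:
    - {"x": -0.04, "y": 0.22, "z": 0, "ax": 0, "ay": 0, "az": -0.16, "fingers": -1}
    - {"x": 0, "y": 0, "z": 0.3, "ax": 0, "ay": 0, "az": 0, "fingers": -1}
    - {"x": 0, "y": 0, "z": 0.3, "ax": 0, "ay": 0, "az": 0, "fingers": -1}
    - {"x": 0, "y": 0, "z": 0.1, "ax": 0, "ay": 0, "az": 0, "fingers": -1}
    - {"x": 0, "y": 0, "z": 0.1, "ax": 0, "ay": 0, "az": 0, "fingers": -1}
    - {"x": 0, "y": 0, "z": 0.1, "ax": 0, "ay": 0, "az": 0, "fingers": -1}
    - {"x": 0, "y": 0, "z": 0, "ax": 0, "ay": 0, "az": 0, "fingers": -1}

```text
time: 6.3
tool_pos: [0.6455, -0.1869, 0.0722]
orientation: [-2.126, -2.312, -0.0]
contact_force: [0.1, 1.5, -2.4]
opening: 0.0158
grasp_force: 25.0
```

```bash
python3 g.py .6457 -.1840 .055 94.9
```

```text
t 6.3 pos [ 0.6455 -0.1869  0.0722] yaw 94.8 tilt [-0.0005  0.0006] open 0.0158
az units -0.02 now axes [0.06 0.01 0.34] after turn [0.06 0.01 0.34]
```

Emit:
carry_out:
  targets:
    - {"x": 0, "y": 0, "z": 0.1, "ax": 0, "ay": 0, "az": 0, "fingers": -1}
    - {"x": 0, "y": 0, "z": 0.1, "ax": 0, "ay": 0, "az": 0, "fingers": -1}
    - {"x": 0, "y": 0, "z": 0.1, "ax": 0, "ay": 0, "az": 0, "fingers": -1}
    - {"x": 0, "y": 0, "z": 0.06, "ax": 0, "ay": 0, "az": 0, "fingers": -1}
    - {"x": 0, "y": 0, "z": 0, "ax": 0, "ay": 0, "az": 0, "fingers": -1}

```text
time: 6.92
tool_pos: [0.6456, -0.1868, 0.0547]
orientation: [-2.126, -2.312, -0.0]
contact_force: [-0.5, 5.2, 1.6]
opening: 0.0156
grasp_force: 25.0
```

Bottomed out at the expected height. I'll release, lift and check.

Emit:
carry_out:
  targets:
    - {"x": 0, "y": 0, "z": 0, "ax": 0, "ay": 0, "az": 0, "fingers": 1}
    - {"x": 0, "y": 0, "z": 0, "ax": 0, "ay": 0, "az": 0, "fingers": 1}
    - {"x": 0, "y": 0, "z": 0, "ax": 0, "ay": 0, "az": 0, "fingers": 1}
    - {"x": 0, "y": 0, "z": 0, "ax": 0, "ay": 0, "az": 0, "fingers": 1}
    - {"x": 0, "y": 0, "z": -0.5, "ax": 0, "ay": 0, "az": 0, "fingers": 1}
    - {"x": 0, "y": 0, "z": -1, "ax": 0, "ay": 0, "az": 0, "fingers": 1}
    - {"x": 0, "y": 0, "z": -1, "ax": 0, "ay": 0, "az": 0, "fingers": 1}
    - {"x": 0, "y": 0, "z": 0, "ax": 0, "ay": 0, "az": 0, "fingers": 1}

```text
time: 7.92
tool_pos: [0.6488, -0.1884, 0.1866]
orientation: [2.119, 2.305, 0.006]
contact_force: [-0.2, 0.1, -0.5]
opening: 0.0907
grasp_force: 0.0
```

```bash
python3 - <<'E'
from h import *
im,d,P=cloud("wrist"); cv2.imwrite("pics/w3.png",im[...,::-1])
z=P[...,2]; q=P[(abs(P[...,0]-.646)<.06)&(abs(P[...,1]+.184)<.04)]
t=q[(q[:,2]>.062)&(q[:,2]<.09)]; print("tab",len(t),np.median(t[:,2]),cv2.minAreaRect((t[:,:2]*1000).astype(np.float32)))
for n in ("top","scene"):
    im,d,P=cloud(n)
    for c in [(.461,.288),(.439,.168),(.465,.043),(.646,-.184)]:
        q=P[(np.hypot(P[...,0]-c[0],P[...,1]-c[1])<.06)&(P[...,2]>.06)&(P[...,2]<.085)]
        if len(q): r_=cv2.minAreaRect((q[:,:2]*1000).astype(np.float32)); print(n,c,len(q),np.round(r_[0],1),np.round(r_[1],1),round(r_[2],1),round(np.median(q[:,2]),3))
E
python3 g.py .465 .043 .1 117
```

```text
tab 534 0.07426680678525172 ((645.4075927734375, -185.97402954101562), (14.393726348876953, 40.94559097290039), 4.277162075042725)
top (0.461, 0.288) 85 [461.4 289.4] [31.7 29.6] 72.9 0.072
top (0.439, 0.168) 83 [439.2 169.3] [28.8 29.9] 12.1 0.072
top (0.465, 0.043) 80 [492.4  51.7] [29.8 29.2] 23.0 0.071
scene (0.461, 0.288) 113 [462.1 286.9] [31.6 31.2] 72.9 0.069
scene (0.439, 0.168) 96 [439.2 167.8] [30.8 31.5] 6.2 0.069
scene (0.465, 0.043) 90 [493.2  49.5] [33.3 30.6] 24.9 0.068
scene (0.646, -0.184) 65 [ 647.  -184.5] [15.1 42.4] 7.3 0.071
t 8.075 pos [ 0.645  -0.1871  0.1785] yaw 94.8 tilt [-0.0015  0.0004] open 0.0943
az units -4.44 now axes [ 4.89 -3.2   1.58] after turn [ 5.73 -1.12  1.57]
```

```bash
python3 g.py .4925 .0505 .1 114
```

```text
t 8.075 pos [ 0.645  -0.1871  0.1785] yaw 94.8 tilt [-0.0015  0.0004] open 0.0943
az units -3.84 now axes [ 4.99 -2.64  1.58] after turn [ 5.58 -0.85  1.57]
```

Emit:
carry_out:
  targets:
    - {"x": 0, "y": 0, "z": -0.2, "ax": 0, "ay": 0, "az": -0.96, "fingers": 1}
    - {"x": 0, "y": 0, "z": 0, "ax": 0, "ay": 0, "az": -0.96, "fingers": 1}
    - {"x": 0, "y": 0, "z": 0, "ax": 0, "ay": 0, "az": -0.96, "fingers": 1}
    - {"x": 0, "y": 0, "z": 0, "ax": 0, "ay": 0, "az": -0.96, "fingers": 1}
    - {"x": 0.93, "y": -0.14, "z": 0, "ax": 0, "ay": 0, "az": 0, "fingers": 1}
    - {"x": 0.93, "y": -0.14, "z": 0, "ax": 0, "ay": 0, "az": 0, "fingers": 1}
    - {"x": 0.93, "y": -0.14, "z": 0, "ax": 0, "ay": 0, "az": 0, "fingers": 1}
    - {"x": 0.93, "y": -0.14, "z": 0, "ax": 0, "ay": 0, "az": 0, "fingers": 1}

```text
time: 9.07
tool_pos: [0.5422, -0.0274, 0.1869]
orientation: [-1.709, -2.631, 0.003]
contact_force: [1.2, 0.5, 0.1]
opening: 0.0949
grasp_force: 0.0
```

Emit:
carry_out:
  targets:
    - {"x": 0.93, "y": -0.14, "z": 0, "ax": 0, "ay": 0, "az": 0, "fingers": 1}
    - {"x": 0.93, "y": -0.14, "z": 0.5, "ax": 0, "ay": 0, "az": 0, "fingers": 1}
    - {"x": 0, "y": 0, "z": 0.9, "ax": 0, "ay": 0, "az": 0, "fingers": 0.4}
    - {"x": 0, "y": 0, "z": 0.3, "ax": 0, "ay": 0, "az": 0, "fingers": 0.4}
    - {"x": 0, "y": 0, "z": 0, "ax": 0, "ay": 0, "az": 0, "fingers": 0.4}

```text
time: 9.7
tool_pos: [0.4925, 0.0503, 0.1027]
orientation: [-1.709, -2.631, 0.004]
contact_force: [-0.5, 0.1, 0.1]
opening: 0.0708
grasp_force: 0.0
```

```bash
cat > w.py <<'E'
# wrist check of cap grip top near the TCP
from h import *; import sys
o=status.get_obs();t=o["tool_pos"]; im,d,P=cloud("wrist")
zt=float(sys.argv[1]) if len(sys.argv)>1 else .07
m=(np.hypot(P[...,0]-t[0],P[...,1]-t[1])<.05)&(abs(P[...,2]-zt)<.006)&(im.min(-1)>70)
q=P[m]; b=cv2.minAreaRect((q[:,:2]*1000).astype(np.float32)); print("grip",len(q),np.round(b[0],1),np.round(b[1],1),round(b[2],1),np.median(q[:,2]).round(4))
E
python3 g.py .4925 .0505 .041 114;python3 w.py
```

```text
t 9.7 pos [0.4925 0.0503 0.1027] yaw 114.0 tilt [-0.0044 -0.    ] open 0.0708
az units -0.0 now axes [0.   0.01 1.23] after turn [0.   0.   1.23]
grip 1347 [491.6  48.3] [30.1 30.5] 22.4 0.0703
```

Emit:
carry_out:
  targets:
    - {"x": 0, "y": 0, "z": 0.6, "ax": 0, "ay": 0, "az": 0, "fingers": 0.4}
    - {"x": 0, "y": 0, "z": 0.62, "ax": 0, "ay": 0, "az": 0, "fingers": 0.4}
    - {"x": 0, "y": 0, "z": 0, "ax": 0, "ay": 0, "az": 0, "fingers": -1}
    - {"x": 0, "y": 0, "z": 0, "ax": 0, "ay": 0, "az": 0, "fingers": -1}
    - {"x": 0, "y": 0, "z": 0, "ax": 0, "ay": 0, "az": 0, "fingers": -1}
    - {"x": 0, "y": 0, "z": 0, "ax": 0, "ay": 0, "az": 0, "fingers": -1}
    - {"x": 0, "y": 0, "z": 0, "ax": 0, "ay": 0, "az": 0, "fingers": -1}
    - {"x": 0, "y": 0, "z": 0, "ax": 0, "ay": 0, "az": 0, "fingers": -1}
  squeeze: 40

```text
time: 10.75
tool_pos: [0.4945, 0.0505, 0.0448]
orientation: [1.71, 2.634, 0.001]
contact_force: [-2.1, -1.0, 4.7]
opening: 0.0298
grasp_force: 40.0
```

```bash
python3 g.py .621 .1055 .21; python3 w.py
```

```text
t 10.75 pos [0.4945 0.0505 0.0448] yaw 114.0 tilt [ 0.0014 -0.0002] open 0.0298
az units 0.0 now axes [-0.03  2.76 -3.3 ] after turn [-0.03  2.76 -3.3 ]
grip 1392 [491.9  57.1] [46.1 15.9] 24.2 0.0703
```

Emit:
carry_out:
  targets:
    - {"x": 0, "y": 0, "z": -0.5, "ax": 0, "ay": 0, "az": 0, "fingers": -1}
    - {"x": 0, "y": 0, "z": -1, "ax": 0, "ay": 0, "az": 0, "fingers": -1}
    - {"x": 0, "y": 0, "z": -1, "ax": 0, "ay": 0, "az": 0, "fingers": -1}
    - {"x": 0, "y": 0, "z": -0.8, "ax": 0, "ay": 0, "az": 0, "fingers": -1}
    - {"x": 0, "y": 0.9, "z": 0, "ax": 0, "ay": 0, "az": 0, "fingers": -1}
    - {"x": 0, "y": 0.9, "z": 0, "ax": 0, "ay": 0, "az": 0, "fingers": -1}
    - {"x": -0.03, "y": 0.9, "z": 0, "ax": 0, "ay": 0, "az": 0, "fingers": -1}
    - {"x": 0, "y": 0, "z": 0, "ax": 0, "ay": 0, "az": 0, "fingers": -1}

```text
time: 11.8
tool_pos: [0.6189, 0.105, 0.2068]
orientation: [-1.708, -2.634, 0.002]
contact_force: [-0.0, 0.1, -1.1]
opening: 0.0302
grasp_force: 40.0
```

```bash
python3 g.py .621 .1055 .183
python3 - <<'E'
from h import *
im,d,P=cloud("wrist"); cv2.imwrite("pics/w4.png",im[...,::-1])
E
```

```text
t 11.8 pos [0.6189 0.105  0.2068] yaw 114.1 tilt [-0.0022  0.0001] open 0.0302
az units 0.0 now axes [-0.01  0.04  0.48] after turn [-0.01  0.04  0.48]
```

View pics/w4.png

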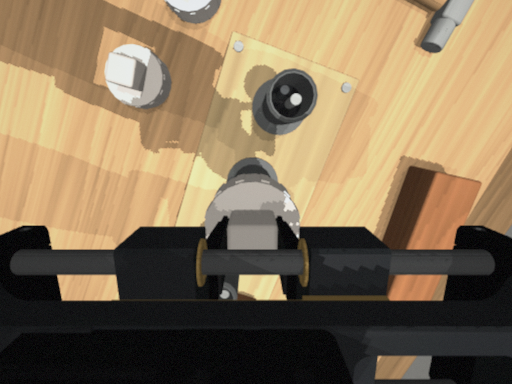

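The wrist view shows the cap held straight over the middle tube. tube_45's rim centre is at about (292,96).

Run:
```python
from h import *
c=vision.get_calibration("wrist"); print(ray(c,(292,96),.132)) 
im,d,P=cloud("wrist")
q=P[(abs(P[...,2]-.13)<.005)&(np.hypot(P[...,0]-.612,P[...,1]-.21)<.035)];print(len(q),cv2.minEnclosingCircle((q[:,:2]*1000).astype(np.float32)))
q=P[(abs(P[...,2]-(status.get_obs()["tool_pos"][2]-.045+.036))<.006)&(np.hypot(P[...,0]-.62,P[...,1]-.105)<.05)];print(len(q),cv2.minEnclosingCircle((q[:,:2]*1000).astype(np.float32)),np.median(q[:,2]))
```

```text
[0.6105 0.2055]
803 ((611.1117553710938, 206.4126739501953), 22.44611930847168)
2762 ((616.6239013671875, 107.01779174804688), 34.377193450927734) 0.19874620708129093
```

```bash
cat > cf.py <<'E'
# fit of held cap's skirt-top circle (r=34) and tube rims in the wrist view
from h import *; from scipy.optimize import least_squares; import sys
off=float(sys.argv[1]) if len(sys.argv)>1 else .045
o=status.get_obs();t=o["tool_pos"]; M=R.from_rotvec(o["orientation"]).as_matrix(); im,d,P=cloud("wrist")
def fit(m,r_):
    cs,_=cv2.findContours(m.astype(np.uint8),cv2.RETR_EXTERNAL,cv2.CHAIN_APPROX_NONE); c=max(cs,key=cv2.contourArea)[:,0]
    q=P[c[:,1],c[:,0],:2]; 
    return q
m=(im.min(-1)>60)&(abs(P[...,2]-(t[2]-off+.036))<.004)&(np.hypot(P[...,0]-t[0],P[...,1]-t[1])<.05)
q=fit(m,.034); L=(q-t[:2])@M[:2,:2]; L=L[(L[:,0]>.008)]
s=least_squares(lambda p:np.hypot(*(L-p).T)-.034,[0,0],loss="soft_l1",f_scale=.001)
print("tcp",t.round(4),"held cap in tool x,y (mm)",(s.x*1000).round(1),"world",(t[:2]+M[:2,:2]@s.x).round(4),len(L),"rms",np.sqrt(np.mean(s.fun**2)).round(4))
for n,c,rr in (("38",(.630,-.0005),.019),("45",(.612,.2095),.0225),("52",(.621,.1045),.026)):
    m=(abs(P[...,2]-.131)<.004)&(np.hypot(P[...,0]-c[0],P[...,1]-c[1])<rr+.012)
    if m.sum()<100: continue
    q=fit(m,rr); s=least_squares(lambda p:np.hypot(*(q-p[:2]).T)-p[2],[*c,rr],loss="soft_l1",f_scale=.001)
    print("tube",n,s.x.round(4),len(q))
E
python3 cf.py .0445
python3 - <<'E'
from h import *
im,d,P=cloud("scene"); cv2.imwrite("pics/s4.png",cv2.resize(im[170:300,190:330,::-1],None,fx=4,fy=4))
E
```

```text
tcp [0.617  0.1042 0.2075] held cap in tool x,y (mm) [-1.9 -0.1] world [0.6177 0.1024] 184 rms 0.0094
tube 38 [ 0.6297 -0.0009  0.0162] 50
tube 45 [0.6111 0.2065 0.0219] 148
```

View pics/s4.png

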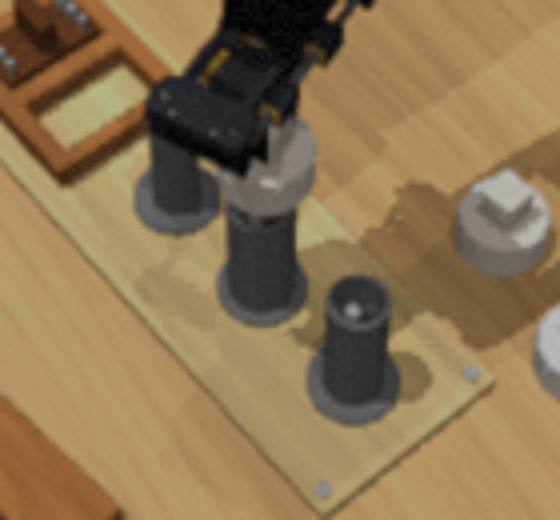

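Emit:
carry_out:
  targets:
    - {"x": 0, "y": 0.05, "z": 0, "ax": 0, "ay": 0, "az": 0, "fingers": -1}
    - {"x": 0, "y": 0, "z": 0.3, "ax": 0, "ay": 0, "az": 0, "fingers": -1}
    - {"x": 0, "y": 0, "z": 0.3, "ax": 0, "ay": 0, "az": 0, "fingers": -1}
    - {"x": 0, "y": 0, "z": 0.08, "ax": 0, "ay": 0, "az": 0, "fingers": -1}
    - {"x": 0, "y": 0, "z": 0.08, "ax": 0, "ay": 0, "az": 0, "fingers": -1}
    - {"x": 0, "y": 0, "z": 0.06, "ax": 0, "ay": 0, "az": 0, "fingers": -1}
    - {"x": 0, "y": 0, "z": 0, "ax": 0, "ay": 0, "az": 0, "fingers": -1}

```text
time: 12.88
tool_pos: [0.6201, 0.1057, 0.1754]
orientation: [1.711, 2.634, 0.001]
contact_force: [-13.6, 1.5, 30.2]
opening: 0.0299
grasp_force: 40.1
```

Emit:
carry_out:
  targets:
    - {"x": 0, "y": -0.05, "z": -0.1, "ax": 0, "ay": 0, "az": 0, "fingers": -1}
    - {"x": 0, "y": 0, "z": 0.1, "ax": 0, "ay": 0, "az": 0, "fingers": -1}
    - {"x": 0, "y": 0, "z": 0, "ax": 0, "ay": 0, "az": 0, "fingers": -1}

```text
time: 13.25
tool_pos: [0.619, 0.1049, 0.1752]
orientation: [1.709, 2.632, 0.005]
contact_force: [-11.1, 2.8, 28.2]
opening: 0.0297
grasp_force: 40.0
```

```bash
python3 g.py .621 .1055 .1754
```

```text
t 13.25 pos [0.619  0.1049 0.1752] yaw 114.0 tilt [0.0045 0.0012] open 0.0297
az units 0.0 now axes [-0.01  0.04 -0.  ] after turn [-0.01  0.04 -0.  ]
```

```bash
python3 g.py .6112 .2095 .2
```

```text
t 13.25 pos [0.619  0.1049 0.1752] yaw 114.0 tilt [0.0045 0.0012] open 0.0297
az units 0.0 now axes [ 1.97  0.71 -0.49] after turn [ 1.97  0.71 -0.5 ]
```

Emit:
carry_out:
  targets:
    - {"x": 0, "y": 0, "z": -0.7, "ax": 0, "ay": 0, "az": 0, "fingers": -1}
    - {"x": 0, "y": 0, "z": 0, "ax": 0, "ay": 0, "az": 0, "fingers": -1}
    - {"x": 0.65, "y": 0.23, "z": 0, "ax": 0, "ay": 0, "az": 0, "fingers": -1}
    - {"x": 0.65, "y": 0.23, "z": 0, "ax": 0, "ay": 0, "az": 0, "fingers": -1}
    - {"x": 0.65, "y": 0.24, "z": 0, "ax": 0, "ay": 0, "az": 0, "fingers": -1}
    - {"x": 0, "y": 0, "z": 0, "ax": 0, "ay": 0, "az": 0, "fingers": -1}
    - {"x": 0, "y": 0, "z": 0, "ax": 0, "ay": 0, "az": 0, "fingers": -1}

```text
time: 14.12
tool_pos: [0.6093, 0.2068, 0.2004]
orientation: [-1.71, -2.634, 0.004]
contact_force: [-0.2, -0.0, -1.2]
opening: 0.0295
grasp_force: 40.0
```

```bash
python3 g.py .6112 .2095 .18; python3 cf.py .0445
```

```text
t 14.125 pos [0.6093 0.2068 0.2004] yaw 114.0 tilt [-0.0027 -0.0013] open 0.0295
az units 0.0 now axes [0.03 0.06 0.41] after turn [0.03 0.06 0.41]
tcp [0.6093 0.2068 0.2004] held cap in tool x,y (mm) [-1.7 -0.2] world [0.6098 0.2051] 189 rms 0.0091
tube 52 [0.6205 0.1032 0.0236] 65
```

Emit:
carry_out:
  targets:
    - {"x": 0.03, "y": 0.05, "z": 0, "ax": 0, "ay": 0, "az": 0, "fingers": -1}
    - {"x": 0, "y": 0, "z": 0.25, "ax": 0, "ay": 0, "az": 0, "fingers": -1}
    - {"x": 0, "y": 0, "z": 0.2, "ax": 0, "ay": 0, "az": 0, "fingers": -1}
    - {"x": 0, "y": 0, "z": 0.08, "ax": 0, "ay": 0, "az": 0, "fingers": -1}
    - {"x": 0, "y": 0, "z": 0.08, "ax": 0, "ay": 0, "az": 0, "fingers": -1}
    - {"x": 0, "y": 0, "z": 0.06, "ax": 0, "ay": 0, "az": 0, "fingers": -1}
    - {"x": 0, "y": 0, "z": 0, "ax": 0, "ay": 0, "az": 0, "fingers": -1}

```text
time: 15.05
tool_pos: [0.6115, 0.2093, 0.1688]
orientation: [1.711, 2.635, -0.002]
contact_force: [-0.6, -2.8, -2.2]
opening: 0.0297
grasp_force: 40.0
```

Emit:
carry_out:
  targets:
    - {"x": 0, "y": 0, "z": 0.12, "ax": 0, "ay": 0, "az": 0, "fingers": -1}
    - {"x": 0, "y": 0, "z": 0.12, "ax": 0, "ay": 0, "az": 0, "fingers": -1}
    - {"x": 0, "y": 0, "z": 0.12, "ax": 0, "ay": 0, "az": 0, "fingers": -1}
    - {"x": 0, "y": 0, "z": 0.08, "ax": 0, "ay": 0, "az": 0, "fingers": -1}
    - {"x": 0, "y": 0, "z": 0.05, "ax": 0, "ay": 0, "az": 0, "fingers": -1}
    - {"x": 0, "y": 0, "z": 0, "ax": 0, "ay": 0, "az": 0, "fingers": -1}

```text
time: 15.8
tool_pos: [0.6116, 0.209, 0.1464]
orientation: [1.711, 2.634, -0.003]
contact_force: [-5.6, -6.9, 7.8]
opening: 0.0298
grasp_force: 40.0
```

Emit:
carry_out:
  targets:
    - {"x": 0, "y": 0, "z": 0.08, "ax": 0, "ay": 0, "az": 0, "fingers": -1}
    - {"x": 0, "y": 0, "z": 0, "ax": 0, "ay": 0, "az": 0, "fingers": -1}

```text
time: 16.05
tool_pos: [0.6117, 0.2089, 0.1463]
orientation: [1.71, 2.634, -0.003]
contact_force: [-12.3, -9.1, 22.1]
opening: 0.0296
grasp_force: 40.0
```

Emit:
carry_out:
  targets:
    - {"x": 0, "y": 0, "z": 0, "ax": 0, "ay": 0, "az": 0, "fingers": 0.4}
    - {"x": 0, "y": 0, "z": 0, "ax": 0, "ay": 0, "az": 0, "fingers": 0.4}
    - {"x": 0, "y": 0, "z": 0, "ax": 0, "ay": 0, "az": 0, "fingers": 0.4}
    - {"x": 0, "y": 0, "z": 0, "ax": 0, "ay": 0, "az": 0, "fingers": 0.4}
    - {"x": 0, "y": 0, "z": -0.6, "ax": 0, "ay": 0, "az": 0, "fingers": 0.4}
    - {"x": 0, "y": 0, "z": -0.8, "ax": 0, "ay": 0, "az": 0, "fingers": 0.4}
    - {"x": 0, "y": 0, "z": 0, "ax": 0, "ay": 0, "az": 0, "fingers": 0.4}
    - {"x": 0, "y": 0, "z": 0, "ax": 0, "ay": 0, "az": 0, "fingers": 0.4}

```text
time: 17.05
tool_pos: [0.6114, 0.2099, 0.2098]
orientation: [-1.71, -2.634, 0.001]
contact_force: [0.7, 0.1, -0.6]
opening: 0.0664
grasp_force: 0.0
```

```bash
python3 w.py .172
python3 - <<'E'
from h import *
for n in ("top","scene"):
    im,d,P=cloud(n)
    for c in [(.461,.288),(.439,.168)]:
        q=P[(np.hypot(P[...,0]-c[0],P[...,1]-c[1])<.06)&(P[...,2]>.06)&(P[...,2]<.085)]
        if len(q): r_=cv2.minAreaRect((q[:,:2]*1000).astype(np.float32)); print(n,c,len(q),np.round(r_[0],1),np.round(r_[1],1),round(r_[2],1),round(np.median(q[:,2]),3))
E
python3 g.py .4395 .1685 .1 102;python3 g.py .4615 .288 .1 80
```

```text
grip 1296 [611.3 208.7] [30.  29.5] 24.3 0.1724
top (0.439, 0.168) 50 [440.  163.3] [28.3 17.9] 14.8 0.071
scene (0.461, 0.288) 113 [461.6 287.5] [32.9 30.7] 73.1 0.069
scene (0.439, 0.168) 97 [439.6 166.3] [31.4 32.1] 8.4 0.069
t 17.2 pos [0.6107 0.2096 0.2085] yaw 114.0 tilt [-0.0032 -0.0008] open 0.0667
az units 2.4 now axes [ 0.64 -3.46  2.18] after turn [-0.09 -3.52  2.17]
t 17.2 pos [0.6107 0.2096 0.2085] yaw 114.0 tilt [-0.0032 -0.0008] open 0.0667
az units 6.8 now axes [ 2.64 -2.08  2.18] after turn [ 1.02 -3.21  2.17]
```

Emit:
carry_out:
  targets:
    - {"x": 0, "y": 0, "z": 0, "ax": 0, "ay": 0, "az": 0.8, "fingers": 0.4}
    - {"x": 0, "y": 0, "z": 0, "ax": 0, "ay": 0, "az": 0.8, "fingers": 0.4}
    - {"x": 0, "y": 0, "z": 0, "ax": 0, "ay": 0, "az": 0.8, "fingers": 0.4}
    - {"x": -0.03, "y": -0.88, "z": 0, "ax": 0, "ay": 0, "az": 0, "fingers": 0.4}
    - {"x": -0.03, "y": -0.88, "z": 0, "ax": 0, "ay": 0, "az": 0, "fingers": 0.4}
    - {"x": -0.03, "y": -0.88, "z": 0.5, "ax": 0, "ay": 0, "az": 0, "fingers": 0.4}
    - {"x": -0.03, "y": -0.88, "z": 0.8, "ax": 0, "ay": 0, "az": 0, "fingers": 0.4}
    - {"x": 0, "y": 0, "z": 0.8, "ax": 0, "ay": 0, "az": 0, "fingers": 0.4}

```text
time: 18.2
tool_pos: [0.4373, 0.1666, 0.1029]
orientation: [-1.976, -2.441, 0.003]
contact_force: [0.8, -0.6, 0.7]
opening: 0.0669
grasp_force: 0.0
```

Emit:
carry_out:
  targets:
    - {"x": 0, "y": 0, "z": 0, "ax": 0, "ay": 0, "az": 0, "fingers": 0.4}

```text
time: 18.32
tool_pos: [0.4371, 0.1664, 0.1015]
orientation: [-1.974, -2.438, 0.011]
contact_force: [0.2, 0.4, 1.1]
opening: 0.0664
grasp_force: 0.0
```

```bash
python3 g.py .4393 .1675 .0425 102;python3 w.py
```

```text
t 18.325 pos [0.4371 0.1664 0.1015] yaw 102.0 tilt [-0.0084 -0.0021] open 0.0664
az units 0.0 now axes [0.01 0.06 1.18] after turn [0.01 0.05 1.18]
grip 1358 [438.4 166.5] [30.  29.8] 8.6 0.0704
```

Emit:
carry_out:
  targets:
    - {"x": 0, "y": 0.03, "z": 0.6, "ax": 0, "ay": 0, "az": 0.4, "fingers": 0.4}
    - {"x": 0, "y": 0, "z": 0.55, "ax": 0, "ay": 0, "az": 0, "fingers": 0.4}
    - {"x": 0, "y": 0, "z": 0, "ax": 0, "ay": 0, "az": 0, "fingers": -1}
    - {"x": 0, "y": 0, "z": 0, "ax": 0, "ay": 0, "az": 0, "fingers": -1}
    - {"x": 0, "y": 0, "z": 0, "ax": 0, "ay": 0, "az": 0, "fingers": -1}
    - {"x": 0, "y": 0, "z": 0, "ax": 0, "ay": 0, "az": 0, "fingers": -1}
    - {"x": 0, "y": 0, "z": 0, "ax": 0, "ay": 0, "az": 0, "fingers": -1}
    - {"x": 0, "y": 0, "z": 0, "ax": 0, "ay": 0, "az": 0, "fingers": -1}

```text
time: 19.38
tool_pos: [0.4428, 0.1678, 0.0492]
orientation: [2.019, 2.406, 0.002]
contact_force: [-2.2, -0.5, 4.3]
opening: 0.0297
grasp_force: 40.0
```

```bash
python3 g.py .6207 .1045 .205
```

```text
t 19.375 pos [0.4428 0.1678 0.0492] yaw 100.0 tilt [0.0012 0.0003] open 0.0297
az units 0.0 now axes [-1.87  3.29 -3.11] after turn [-1.87  3.28 -3.12]
```

Emit:
carry_out:
  targets:
    - {"x": 0, "y": 0, "z": -0.5, "ax": 0, "ay": 0, "az": 0, "fingers": -1}
    - {"x": 0, "y": 0, "z": -1, "ax": 0, "ay": 0, "az": 0, "fingers": -1}
    - {"x": 0, "y": 0, "z": -1, "ax": 0, "ay": 0, "az": 0, "fingers": -1}
    - {"x": -0.36, "y": 0.7, "z": -0.8, "ax": 0, "ay": 0, "az": 0, "fingers": -1}
    - {"x": -0.5, "y": 0.85, "z": 0, "ax": 0, "ay": 0, "az": 0, "fingers": -1}
    - {"x": -0.5, "y": 0.85, "z": 0, "ax": 0, "ay": 0, "az": 0, "fingers": -1}
    - {"x": -0.5, "y": 0.85, "z": 0, "ax": 0, "ay": 0, "az": 0, "fingers": -1}
    - {"x": 0, "y": 0, "z": 0, "ax": 0, "ay": 0, "az": 0, "fingers": -1}

```text
time: 20.38
tool_pos: [0.6201, 0.1029, 0.2113]
orientation: [-2.021, -2.403, 0.002]
contact_force: [-0.7, 0.6, -0.5]
opening: 0.0295
grasp_force: 40.0
```

Emit:
carry_out:
  targets:
    - {"x": 0, "y": 0, "z": 0, "ax": 0, "ay": 0, "az": 0, "fingers": -1}

```text
time: 20.5
tool_pos: [0.6177, 0.1044, 0.2121]
orientation: [-2.018, -2.405, 0.002]
contact_force: [-0.1, -0.6, -0.5]
opening: 0.0298
grasp_force: 40.0
```

```bash
python3 cf.py .0485; python3 g.py .6207 .1045 .18
```

```text
tcp [0.6177 0.1044 0.2121] held cap in tool x,y (mm) [-2.1 -0. ] world [0.618  0.1023] 163 rms 0.009
tube 38 [ 0.629  -0.0017  0.0172] 95
t 20.55 pos [0.6175 0.1047 0.2126] yaw 100.0 tilt [-0.0012  0.0001] open 0.0297
az units 0.0 now axes [-0.01  0.06  0.65] after turn [-0.01  0.06  0.65]
```

Emit:
carry_out:
  targets:
    - {"x": 0, "y": 0.05, "z": 0, "ax": 0, "ay": 0, "az": 0, "fingers": -1}
    - {"x": 0, "y": 0, "z": 0.3, "ax": 0, "ay": 0, "az": 0, "fingers": -1}
    - {"x": 0, "y": 0, "z": 0.3, "ax": 0, "ay": 0, "az": 0, "fingers": -1}
    - {"x": 0, "y": 0, "z": 0.08, "ax": 0, "ay": 0, "az": 0, "fingers": -1}
    - {"x": 0, "y": 0, "z": 0.08, "ax": 0, "ay": 0, "az": 0, "fingers": -1}
    - {"x": 0, "y": 0, "z": 0.06, "ax": 0, "ay": 0, "az": 0, "fingers": -1}
    - {"x": 0, "y": 0, "z": 0, "ax": 0, "ay": 0, "az": 0, "fingers": -1}

```text
time: 21.42
tool_pos: [0.6209, 0.1045, 0.172]
orientation: [2.019, 2.407, -0.001]
contact_force: [-0.2, -1.4, -2.3]
opening: 0.0297
grasp_force: 40.0
```

Emit:
carry_out:
  targets:
    - {"x": 0, "y": 0, "z": 0.12, "ax": 0, "ay": 0, "az": 0, "fingers": -1}
    - {"x": 0, "y": 0, "z": 0.12, "ax": 0, "ay": 0, "az": 0, "fingers": -1}
    - {"x": 0, "y": 0, "z": 0.12, "ax": 0, "ay": 0, "az": 0, "fingers": -1}
    - {"x": 0, "y": 0, "z": 0.08, "ax": 0, "ay": 0, "az": 0, "fingers": -1}
    - {"x": 0, "y": 0, "z": 0.06, "ax": 0, "ay": 0, "az": 0, "fingers": -1}
    - {"x": 0, "y": 0, "z": 0, "ax": 0, "ay": 0, "az": 0, "fingers": -1}

```text
time: 22.18
tool_pos: [0.6207, 0.1045, 0.1512]
orientation: [-2.019, -2.407, 0.002]
contact_force: [-11.5, -4.0, 17.0]
opening: 0.0296
grasp_force: 40.0
```

Home. Release, then go to the last cap.

Emit:
carry_out:
  targets:
    - {"x": 0, "y": 0, "z": 0, "ax": 0, "ay": 0, "az": 0, "fingers": 0.4}
    - {"x": 0, "y": 0, "z": 0, "ax": 0, "ay": 0, "az": 0, "fingers": 0.4}
    - {"x": 0, "y": 0, "z": 0, "ax": 0, "ay": 0, "az": 0, "fingers": 0.4}
    - {"x": 0, "y": 0, "z": 0, "ax": 0, "ay": 0, "az": 0, "fingers": 0.4}
    - {"x": 0, "y": 0, "z": -0.6, "ax": 0, "ay": 0, "az": 0, "fingers": 0.4}
    - {"x": 0, "y": 0, "z": -0.8, "ax": 0, "ay": 0, "az": 0, "fingers": 0.4}
    - {"x": 0, "y": 0, "z": 0, "ax": 0, "ay": 0, "az": 0, "fingers": 0.4}
    - {"x": 0, "y": 0, "z": 0, "ax": 0, "ay": 0, "az": 0, "fingers": 0.4}

```text
time: 23.18
tool_pos: [0.6206, 0.1048, 0.2163]
orientation: [-2.019, -2.406, 0.001]
contact_force: [0.7, -0.6, -0.0]
opening: 0.0664
grasp_force: 0.0
```

```bash
python3 w.py .172
python3 - <<'E'
from h import *
for n in ("top","scene"):
    im,d,P=cloud(n)
    for c in [(.461,.288)]:
        q=P[(np.hypot(P[...,0]-c[0],P[...,1]-c[1])<.06)&(P[...,2]>.06)&(P[...,2]<.085)]
        if len(q): r_=cv2.minAreaRect((q[:,:2]*1000).astype(np.float32)); print(n,c,len(q),np.round(r_[0],1),np.round(r_[1],1),round(r_[2],1),round(np.median(q[:,2]),3))
E
python3 g.py .4615 .288 .1 75
```

```text
grip 1229 [620.7 103.8] [30.1 29.5] 10.2 0.1724
top (0.461, 0.288) 82 [461.3 289.3] [30.7 29.7] 73.8 0.072
scene (0.461, 0.288) 112 [461.2 286.6] [32.2 30.2] 72.7 0.069
t 23.325 pos [0.6199 0.1047 0.215 ] yaw 100.0 tilt [-0.0033 -0.0002] open 0.0667
az units 5.0 now axes [ 4.16 -2.48  2.31] after turn [ 2.72 -4.01  2.3 ]
```

Emit:
carry_out:
  targets:
    - {"x": 0, "y": 0, "z": 0, "ax": 0, "ay": 0, "az": 1, "fingers": 0.4}
    - {"x": 0, "y": 0, "z": 0, "ax": 0, "ay": 0, "az": 1, "fingers": 0.4}
    - {"x": 0, "y": 0, "z": 0, "ax": 0, "ay": 0, "az": 1, "fingers": 0.4}
    - {"x": 0, "y": 0, "z": 0, "ax": 0, "ay": 0, "az": 1, "fingers": 0.4}
    - {"x": 0, "y": 0, "z": 0, "ax": 0, "ay": 0, "az": 1, "fingers": 0.4}
    - {"x": 0.54, "y": -0.8, "z": 0, "ax": 0, "ay": 0, "az": 0, "fingers": 0.4}
    - {"x": 0.54, "y": -0.8, "z": 0, "ax": 0, "ay": 0, "az": 0, "fingers": 0.4}
    - {"x": 0.54, "y": -0.8, "z": 0, "ax": 0, "ay": 0, "az": 0, "fingers": 0.4}

```text
time: 24.32
tool_pos: [0.5244, 0.2147, 0.2157]
orientation: [-2.492, -1.911, 0.003]
contact_force: [0.1, -0.4, 0.9]
opening: 0.0661
grasp_force: 0.0
```

Emit:
carry_out:
  targets:
    - {"x": 0.54, "y": -0.8, "z": 0, "ax": 0, "ay": 0, "az": 0, "fingers": 0.4}
    - {"x": 0.54, "y": -0.8, "z": 0.5, "ax": 0, "ay": 0, "az": 0, "fingers": 0.4}
    - {"x": 0, "y": 0, "z": 0.9, "ax": 0, "ay": 0, "az": 0, "fingers": 0.4}
    - {"x": 0, "y": 0, "z": 0.9, "ax": 0, "ay": 0, "az": 0, "fingers": 0.4}
    - {"x": 0, "y": 0, "z": 0, "ax": 0, "ay": 0, "az": 0, "fingers": 0.4}
    - {"x": 0, "y": 0, "z": 0, "ax": 0, "ay": 0, "az": 0, "fingers": 0.4}

```text
time: 25.08
tool_pos: [0.4633, 0.2871, 0.1032]
orientation: [2.492, 1.912, 0.002]
contact_force: [-0.1, 0.4, 1.0]
opening: 0.0667
grasp_force: 0.0
```

```bash
python3 g.py .4615 .288 .0425 75;python3 w.py
```

```text
t 25.075 pos [0.4633 0.2871 0.1032] yaw 75.0 tilt [0.0009 0.0005] open 0.0667
az units -0.0 now axes [ 0.01 -0.04  1.21] after turn [ 0.01 -0.04  1.21]
grip 1329 [460.9 287.2] [29.4 29.9] 75.9 0.0704
```

Emit:
carry_out:
  targets:
    - {"x": 0.01, "y": -0.04, "z": 0.6, "ax": 0, "ay": 0, "az": -0.2, "fingers": 0.4}
    - {"x": 0, "y": 0, "z": 0.58, "ax": 0, "ay": 0, "az": 0, "fingers": 0.4}
    - {"x": 0, "y": 0, "z": 0, "ax": 0, "ay": 0, "az": 0, "fingers": -1}
    - {"x": 0, "y": 0, "z": 0, "ax": 0, "ay": 0, "az": 0, "fingers": -1}
    - {"x": 0, "y": 0, "z": 0, "ax": 0, "ay": 0, "az": 0, "fingers": -1}
    - {"x": 0, "y": 0, "z": 0, "ax": 0, "ay": 0, "az": 0, "fingers": -1}
    - {"x": 0, "y": 0, "z": 0, "ax": 0, "ay": 0, "az": 0, "fingers": -1}
    - {"x": 0, "y": 0, "z": 0, "ax": 0, "ay": 0, "az": 0, "fingers": -1}

```text
time: 26.12
tool_pos: [0.4615, 0.2883, 0.0444]
orientation: [2.475, 1.934, 0.002]
contact_force: [-0.7, -0.6, 6.2]
opening: 0.0299
grasp_force: 39.6
```

```bash
python3 g.py .6295 -.0002 .25
```

```text
t 26.125 pos [0.4615 0.2883 0.0444] yaw 76.0 tilt [0.0014 0.0007] open 0.0299
az units 0.0 now axes [-4.78  4.66 -4.11] after turn [-4.79  4.65 -4.11]
```

Emit:
carry_out:
  targets:
    - {"x": 0, "y": 0, "z": -0.5, "ax": 0, "ay": 0, "az": 0, "fingers": -1}
    - {"x": 0, "y": 0, "z": -1, "ax": 0, "ay": 0, "az": 0, "fingers": -1}
    - {"x": 0, "y": 0, "z": -1, "ax": 0, "ay": 0, "az": 0, "fingers": -1}
    - {"x": 0, "y": 0, "z": -1, "ax": 0, "ay": 0, "az": 0, "fingers": -1}
    - {"x": -0.2, "y": 0.2, "z": -0.7, "ax": 0, "ay": 0, "az": 0, "fingers": -1}
    - {"x": -0.7, "y": 0.68, "z": 0, "ax": 0, "ay": 0, "az": 0, "fingers": -1}
    - {"x": -0.7, "y": 0.68, "z": 0, "ax": 0, "ay": 0, "az": 0, "fingers": -1}
    - {"x": -0.7, "y": 0.68, "z": 0, "ax": 0, "ay": 0, "az": 0, "fingers": -1}

```text
time: 27.12
tool_pos: [0.5419, 0.1479, 0.2526]
orientation: [-2.475, -1.935, 0.001]
contact_force: [-0.2, 0.8, -1.3]
opening: 0.0298
grasp_force: 39.6
```

Emit:
carry_out:
  targets:
    - {"x": -0.7, "y": 0.68, "z": 0, "ax": 0, "ay": 0, "az": 0, "fingers": -1}
    - {"x": -0.7, "y": 0.68, "z": 0, "ax": 0, "ay": 0, "az": 0, "fingers": -1}
    - {"x": -0.7, "y": 0.68, "z": 0, "ax": 0, "ay": 0, "az": 0, "fingers": -1}
    - {"x": -0.4, "y": 0.38, "z": 0, "ax": 0, "ay": 0, "az": 0, "fingers": -1}
    - {"x": 0, "y": 0, "z": 0.9, "ax": 0, "ay": 0, "az": 0, "fingers": -1}
    - {"x": 0, "y": 0, "z": 0, "ax": 0, "ay": 0, "az": 0, "fingers": -1}
    - {"x": 0, "y": 0, "z": 0, "ax": 0, "ay": 0, "az": 0, "fingers": -1}

```text
time: 28.0
tool_pos: [0.629, -0.0007, 0.2089]
orientation: [2.475, 1.935, 0.0]
contact_force: [-0.0, -0.2, -0.8]
opening: 0.0299
grasp_force: 39.6
```

```bash
python3 cf.py .0445; python3 g.py .6295 -.0002 .1765
```

```text
tcp [ 0.629  -0.0007  0.2089] held cap in tool x,y (mm) [-3.2 -0.1] world [ 0.6281 -0.0038] 188 rms 0.0089
t 28.05 pos [ 0.6295 -0.0007  0.21  ] yaw 76.1 tilt [ 0.0023 -0.    ] open 0.0299
az units 0.0 now axes [ 0.01 -0.    0.67] after turn [ 0.01 -0.    0.67]
```

Emit:
carry_out:
  targets:
    - {"x": 0.03, "y": 0, "z": 0, "ax": 0, "ay": 0, "az": 0, "fingers": -1}
    - {"x": 0, "y": 0, "z": 0.3, "ax": 0, "ay": 0, "az": 0, "fingers": -1}
    - {"x": 0, "y": 0, "z": 0.33, "ax": 0, "ay": 0, "az": 0, "fingers": -1}
    - {"x": 0, "y": 0, "z": 0.08, "ax": 0, "ay": 0, "az": 0, "fingers": -1}
    - {"x": 0, "y": 0, "z": 0.08, "ax": 0, "ay": 0, "az": 0, "fingers": -1}
    - {"x": 0, "y": 0, "z": 0.06, "ax": 0, "ay": 0, "az": 0, "fingers": -1}
    - {"x": 0, "y": 0, "z": 0, "ax": 0, "ay": 0, "az": 0, "fingers": -1}

```text
time: 28.92
tool_pos: [0.6291, 0.0001, 0.1654]
orientation: [-2.475, -1.934, 0.001]
contact_force: [-0.0, -0.6, -1.0]
opening: 0.0299
grasp_force: 39.6
```

Emit:
carry_out:
  targets:
    - {"x": 0, "y": 0, "z": 0.12, "ax": 0, "ay": 0, "az": 0, "fingers": -1}
    - {"x": 0, "y": 0, "z": 0.12, "ax": 0, "ay": 0, "az": 0, "fingers": -1}
    - {"x": 0, "y": 0, "z": 0.1, "ax": 0, "ay": 0, "az": 0, "fingers": -1}
    - {"x": 0, "y": 0, "z": 0.07, "ax": 0, "ay": 0, "az": 0, "fingers": -1}
    - {"x": 0, "y": 0, "z": 0.05, "ax": 0, "ay": 0, "az": 0, "fingers": -1}
    - {"x": 0, "y": 0, "z": 0, "ax": 0, "ay": 0, "az": 0, "fingers": -1}

```text
time: 29.68
tool_pos: [0.6293, 0.0001, 0.1464]
orientation: [2.475, 1.934, -0.0]
contact_force: [-7.8, 0.3, 13.4]
opening: 0.0298
grasp_force: 39.6
```

Emit:
carry_out:
  targets:
    - {"x": 0, "y": 0, "z": 0, "ax": 0, "ay": 0, "az": 0, "fingers": 0.4}
    - {"x": 0, "y": 0, "z": 0, "ax": 0, "ay": 0, "az": 0, "fingers": 0.4}
    - {"x": 0, "y": 0, "z": 0, "ax": 0, "ay": 0, "az": 0, "fingers": 0.4}
    - {"x": 0, "y": 0, "z": 0, "ax": 0, "ay": 0, "az": 0, "fingers": 0.4}
    - {"x": 0, "y": 0, "z": -0.6, "ax": 0, "ay": 0, "az": 0, "fingers": 0.4}
    - {"x": 0, "y": 0, "z": -0.8, "ax": 0, "ay": 0, "az": 0, "fingers": 0.4}
    - {"x": 0, "y": 0, "z": 0, "ax": 0, "ay": 0, "az": 0, "fingers": 0.4}
    - {"x": 0, "y": 0, "z": 0, "ax": 0, "ay": 0, "az": 0, "fingers": 0.4}

```text
time: 30.68
tool_pos: [0.6289, 0.0002, 0.2118]
orientation: [-2.475, -1.934, 0.001]
contact_force: [0.1, 0.1, -1.1]
opening: 0.0665
grasp_force: 0.0
```

```bash
python3 w.py .172
python3 - <<'E'
from h import *
im,d,P=cloud("scene")
cv2.imwrite("pics/s5.png",cv2.resize(im[70:300,130:370,::-1],None,fx=2.5,fy=2.5))
q=P[(P[...,2]>.14)&(abs(P[...,0]-.5)<.05)&(abs(P[...,1]+.386)<.05)];print("roller",np.median(q,0),q[:,2].max(),cv2.minAreaRect((q[:,:2]*1000).astype(np.float32)))
q=P[(P[...,2]>.075)&(P[...,2]<.12)&(abs(P[...,0]-.54)<.06)&(abs(P[...,1]+.386)<.06)];print("housing",q[:,:2].min(0),q[:,:2].max(0),cv2.minAreaRect((q[:,:2]*1000).astype(np.float32)))
T=np.load("top.npz")["P"]
for a,b in ((.145,.18),(.085,.11),(.004,.014)):
    q=T[(T[...,2]>a)&(T[...,2]<b)&(abs(T[...,0]-.53)<.09)&(abs(T[...,1]+.386)<.09)]; print(a,len(q),cv2.minAreaRect((q[:,:2]*1000).astype(np.float32)))
E
```

```text
grip 1259 [629.4  -1.6] [30.  29.3] 75.7 0.1724
roller [ 0.50559297 -0.38717839  0.15466703] 0.16473921436454586 ((506.00665283203125, -387.64117431640625), (10.475635528564453, 22.33234214782715), 24.131107330322266)
housing [ 0.50362521 -0.41471366] [ 0.56539653 -0.35843554] ((534.9249877929688, -387.8264465332031), (62.355560302734375, 51.06003952026367), 8.647143363952637)
0.145 47 ((501.0212707519531, -386.0675964355469), (19.2576847076416, 26.006385803222656), 1.9947031736373901)
0.085 206 ((534.8236694335938, -384.61181640625), (58.112525939941406, 46.4340705871582), 5.224486351013184)
0.004 582 ((530.1015625, -384.7503967285156), (178.09768676757812, 178.13787841796875), 89.49409484863281)
```

View pics/s5.png

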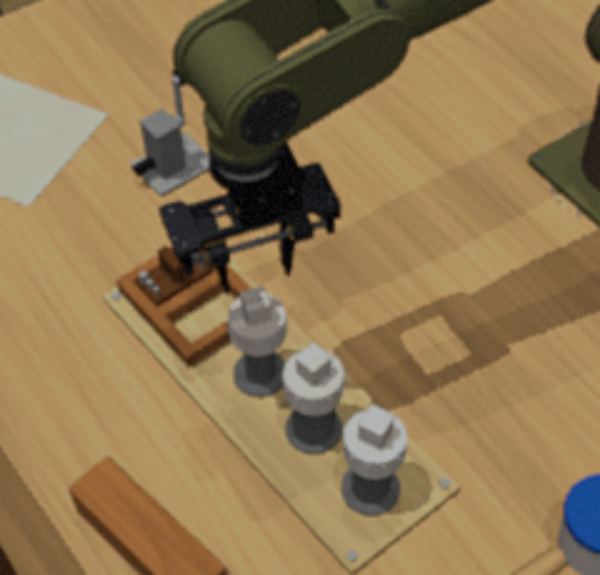

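All three caps are home and the block is seated, as the close view shows. I'll use one top view to rule out a second block hidden by the arm at the start, and work out the switch move.

```bash
python3 g.py .507 -.33 .2 95
python3 - <<'E'
from h import *
im,d,P=cloud("top"); cv2.imwrite("pics/t6.png",im[...,::-1])
E
```

```text
t 30.775 pos [6.282e-01 2.000e-04 2.105e-01] yaw 76.0 tilt [-0.0033  0.0003] open 0.0666
az units -3.8 now axes [-6.99 -0.76  0.22] after turn [-6.37 -2.99  0.21]
```

View pics/t6.png

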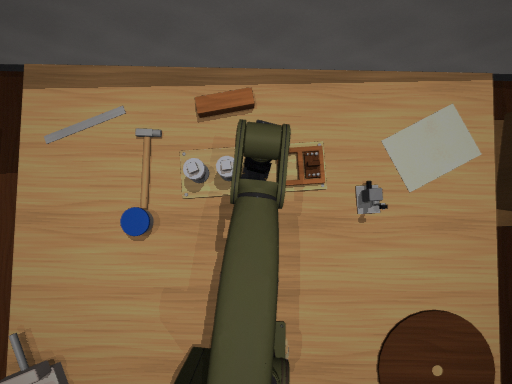

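The top view shows no second block anywhere and the switch clear at about (370,198). Moving to the switch.

Emit:
carry_out:
  targets:
    - {"x": 0, "y": 0, "z": 0, "ax": 0, "ay": 0, "az": -0.95, "fingers": -1}
    - {"x": 0, "y": 0, "z": 0, "ax": 0, "ay": 0, "az": -0.95, "fingers": -1}
    - {"x": 0, "y": 0, "z": 0, "ax": 0, "ay": 0, "az": -0.95, "fingers": -1}
    - {"x": 0, "y": 0, "z": 0, "ax": 0, "ay": 0, "az": -0.95, "fingers": -1}
    - {"x": -0.9, "y": -0.42, "z": 0, "ax": 0, "ay": 0, "az": 0, "fingers": -1}
    - {"x": -0.9, "y": -0.42, "z": 0, "ax": 0, "ay": 0, "az": 0, "fingers": -1}
    - {"x": -0.9, "y": -0.42, "z": 0, "ax": 0, "ay": 0, "az": 0, "fingers": -1}
    - {"x": -0.9, "y": -0.42, "z": 0, "ax": 0, "ay": 0, "az": 0, "fingers": -1}

```text
time: 31.82
tool_pos: [0.56, -0.1876, 0.2112]
orientation: [-2.121, -2.315, 0.001]
contact_force: [0.2, -0.2, 0.2]
opening: 0.0006
grasp_force: 0.0
```

Emit:
carry_out:
  targets:
    - {"x": -0.9, "y": -0.42, "z": 0, "ax": 0, "ay": 0, "az": 0, "fingers": -1}
    - {"x": -0.9, "y": -0.42, "z": 0, "ax": 0, "ay": 0, "az": 0, "fingers": -1}
    - {"x": -0.9, "y": -0.42, "z": 0, "ax": 0, "ay": 0, "az": 0, "fingers": -1}
    - {"x": 0, "y": 0, "z": 0, "ax": 0, "ay": 0, "az": 0, "fingers": -1}
    - {"x": 0, "y": 0, "z": 0, "ax": 0, "ay": 0, "az": 0, "fingers": -1}

```text
time: 32.45
tool_pos: [0.51, -0.3259, 0.2115]
orientation: [-2.121, -2.315, -0.001]
contact_force: [-1.3, 0.2, 0.5]
opening: 0.0008
grasp_force: 0.0
```

```bash
python3 g.py .505 -.340 .137 95
python3 - <<'E'
from h import *
im,d,P=cloud("scene")
cv2.imwrite("pics/s7.png",cv2.resize(im[60:190,130:290,::-1],None,fx=4,fy=4))
E
```

```text
t 32.45 pos [ 0.51   -0.3259  0.2115] yaw 95.0 tilt [-0.0012  0.0016] open 0.0008
az units -0.0 now axes [-0.27 -0.12  1.49] after turn [-0.27 -0.12  1.49]
```

View pics/s7.png

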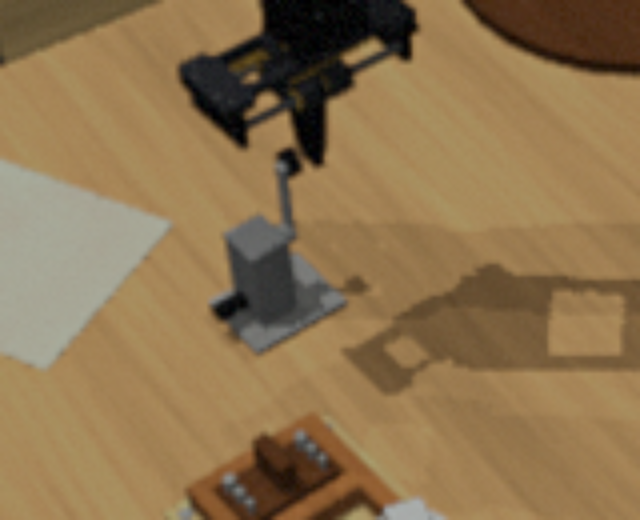

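The scene crop shows closed fingers on the +y side of the roller, which is at about crop (288,160). I'll descend and push towards -y.

Emit:
carry_out:
  targets:
    - {"x": 0, "y": -0.1, "z": 0.75, "ax": 0, "ay": 0, "az": 0, "fingers": -1}
    - {"x": 0, "y": 0, "z": 0.75, "ax": 0, "ay": 0, "az": 0, "fingers": -1}
    - {"x": -0.3, "y": 0, "z": 0, "ax": 0, "ay": 0, "az": 0, "fingers": -1}
    - {"x": -0.4, "y": 0, "z": 0, "ax": 0, "ay": 0, "az": 0, "fingers": -1}
    - {"x": -0.3, "y": 0, "z": 0, "ax": 0, "ay": 0, "az": 0, "fingers": -1}
    - {"x": -0.3, "y": 0, "z": 0, "ax": 0, "ay": 0, "az": 0, "fingers": -1}
    - {"x": 0, "y": 0, "z": 0, "ax": 0, "ay": 0, "az": 0, "fingers": -1}

```text
time: 33.38
tool_pos: [0.5121, -0.3933, 0.1389]
orientation: [2.122, 2.313, 0.002]
contact_force: [3.4, 1.5, 2.0]
opening: 0.0003
grasp_force: 1.5
```

```bash
cat > s.py <<'E'
from h import *
im,d,P=cloud("scene")
q=P[(P[...,2]>.12)&(P[...,2]<.175)&(abs(P[...,0]-.5)<.05)&(P[...,1]>-.48)&(P[...,1]<-.3)&(im.max(-1)<120)]
print("obs force",status.get_obs()["contact_force"],"dark pts",len(q),"y min",np.sort(q[:,1])[:3],"y max",q[:,1].max())
a=q[q[:,1]<q[:,1].min()+.02]; print(np.median(a,0))
E
python3 s.py; python3 g.py .505 -.408 .137
```

```text
obs force [3.0335523  1.18003013 2.49138878] dark pts 53 y min [-0.40815963 -0.40264951 -0.40235075] y max -0.3765331750562646
[ 0.51681536 -0.39840145  0.14311359]
t 33.425 pos [ 0.512  -0.3927  0.1389] yaw 95.0 tilt [ 0.0026 -0.0011] open 0.0005
az units 0.0 now axes [-0.29 -0.17  0.04] after turn [-0.29 -0.17  0.04]
```

Run:
```python
from h import *
im,d,P=cloud("scene"); a=cv2.resize(im[60:150,150:250,::-1],None,fx=4,fy=4)
im,d,P=cloud("wrist"); b=cv2.resize(im[80:330,130:400,::-1],(389,360))
cv2.imwrite("pics/s8.png",np.hstack([a,b]))
```

```text
(no output)
```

View pics/s8.png

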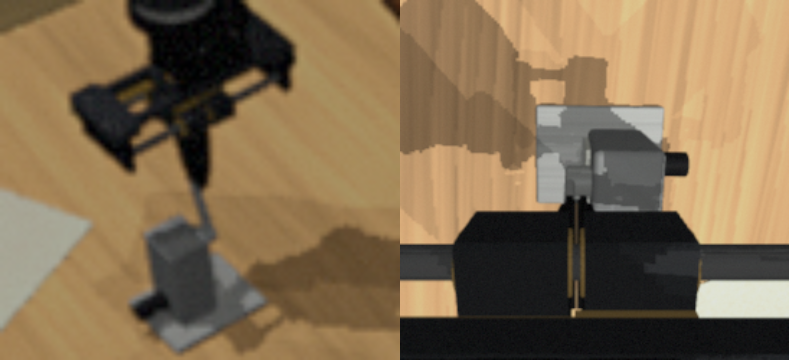

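The scene crop shows the arm leaning to -y under the fingers, roughly (208,235) to (195,185). I'll push further.

Emit:
carry_out:
  targets:
    - {"x": -0.2, "y": 0, "z": 0, "ax": 0, "ay": 0, "az": 0, "fingers": -1}
    - {"x": -0.2, "y": 0, "z": 0, "ax": 0, "ay": 0, "az": 0, "fingers": -1}
    - {"x": 0, "y": 0, "z": 0, "ax": 0, "ay": 0, "az": 0, "fingers": -1}

```text
time: 33.9
tool_pos: [0.5119, -0.4111, 0.1364]
orientation: [-2.12, -2.314, 0.0]
contact_force: [-0.8, 3.6, -1.0]
opening: 0.0004
grasp_force: 1.6
```

Run:
```python
from h import *
im,d,P=cloud("scene"); cv2.imwrite("pics/s9.png",cv2.resize(im[60:150,150:250,::-1],None,fx=6,fy=6))
# lit grey lever: points between housing top and roller
m=(P[...,2]>.085)&(P[...,2]<.15)&(P[...,0]>.47)&(P[...,0]<.53)&(P[...,1]>-.47)&(P[...,1]<-.35)
for a in np.arange(.085,.15,.01):
    q=P[m&(P[...,2]>=a)&(P[...,2]<a+.01)]
    if len(q): print(round(a,3),len(q),np.median(q,0).round(4))
print(status.get_obs()["tool_pos"],status.get_obs()["contact_force"])
```

```text
0.085 23 [ 0.5147 -0.3875  0.0906]
0.095 18 [ 0.5187 -0.3932  0.0968]
0.105 12 [ 0.5118 -0.4057  0.1105]
0.115 5 [ 0.5115 -0.4114  0.121 ]
0.125 5 [ 0.5131 -0.4182  0.1265]
0.135 10 [ 0.5118 -0.4024  0.1384]
0.145 7 [ 0.5178 -0.4006  0.1489]
[ 0.51190154 -0.41102663  0.1365483 ] [ 0.21487917  3.87542984 -0.02026391]
```

View pics/s9.png

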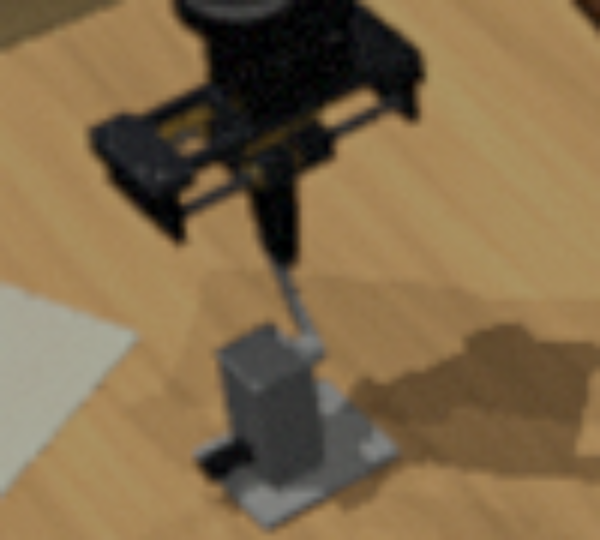

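The lever leans about 0.55–0.6 rad (3.7 N against 2.7 N at the click). I'll push slightly more for margin, then let it back.

Emit:
carry_out:
  targets:
    - {"x": -0.1, "y": 0, "z": 0, "ax": 0, "ay": 0, "az": 0, "fingers": -1}
    - {"x": 0, "y": 0, "z": 0, "ax": 0, "ay": 0, "az": 0, "fingers": -1}
    - {"x": 0.5, "y": 0, "z": 0, "ax": 0, "ay": 0, "az": 0, "fingers": -1}
    - {"x": 0.5, "y": 0, "z": 0, "ax": 0, "ay": 0, "az": 0, "fingers": -1}
    - {"x": 0.6, "y": 0, "z": 0, "ax": 0, "ay": 0, "az": 0, "fingers": -1}
    - {"x": 0.6, "y": 0, "z": 0, "ax": 0, "ay": 0, "az": 0, "fingers": -1}
    - {"x": 0, "y": 0, "z": -0.7, "ax": 0, "ay": 0, "az": 0, "fingers": -1}
    - {"x": 0, "y": 0, "z": -0.7, "ax": 0, "ay": 0, "az": 0, "fingers": -1}

```text
time: 34.95
tool_pos: [0.5036, -0.3077, 0.2089]
orientation: [2.12, 2.315, -0.003]
contact_force: [1.0, -0.4, 0.3]
opening: 0.0006
grasp_force: 0.0
```

Emit:
carry_out:
  targets:
    - {"x": 0, "y": 0, "z": 0, "ax": 0, "ay": 0, "az": 0, "fingers": -1}
    - {"x": 0, "y": 0, "z": 0, "ax": 0, "ay": 0, "az": 0, "fingers": -1}
    - {"x": 0, "y": 0, "z": 0, "ax": 0, "ay": 0, "az": 0, "fingers": -1}
    - {"x": 0, "y": 0, "z": 0, "ax": 0, "ay": 0, "az": 0, "fingers": -1}

```text
time: 35.45
tool_pos: [0.5031, -0.3068, 0.2062]
orientation: [-2.121, -2.315, 0.001]
contact_force: [-0.2, 0.2, -0.3]
opening: 0.0006
grasp_force: 0.0
```

Run:
```python
from h import *
for n in ("scene","top"):
    im,d,P=cloud(n)
    q=P[(P[...,2]>.145)&(P[...,2]<.18)&(abs(P[...,0]-.505)<.04)&(abs(P[...,1]+.395)<.035)]; print(n,"roller",len(q),np.median(q,0) if len(q) else 0)
    for c in [(.6115,.209),(.6205,.1044),(.6295,-.0002)]:
        q=P[(np.hypot(P[...,0]-c[0],P[...,1]-c[1])<.03)&(P[...,2]>.155)];b=cv2.minAreaRect((q[:,:2]*1000).astype(np.float32)) if len(q) else 0;print(n,"cap",b,np.median(q[:,2]))
    q=P[(np.hypot(P[...,0]-.646,P[...,1]+.185)<.04)&(P[...,2]>.06)&(P[...,2]<.09)]; print(n,"tab",len(q),cv2.minAreaRect((q[:,:2]*1000).astype(np.float32)),np.median(q[:,2]))
print(status.get_obs()["tool_pos"],status.get_obs()["contact_force"])
```

```text
scene roller 45 [ 0.50346433 -0.38704266  0.15797073]
scene cap ((613.0648193359375, 209.996826171875), (30.251588821411133, 30.379194259643555), 25.06731605529785) 0.17029642045404803
scene cap ((621.1812133789062, 104.66818237304688), (31.936386108398438, 32.47259521484375), 11.120006561279297) 0.17021253162158279
scene cap ((629.8582153320312, 0.8215732574462891), (32.12533187866211, 29.738460540771484), 75.01115417480469) 0.17013261111751188
scene tab 69 ((647.3701782226562, -182.93359375), (16.179533004760742, 42.77463150024414), 4.9384589195251465) 0.07094910276408894
top roller 0 0
top cap ((612.1376953125, 211.00369262695312), (29.90680694580078, 29.83405113220215), 25.277023315429688) 0.1730431228658229
top cap ((620.179443359375, 106.13398742675781), (29.91847801208496, 28.181486129760742), 2.5781466960906982) 0.1732274220654655
top cap ((629.1212158203125, 1.2695484161376953), (29.407522201538086, 29.5814208984375), 75.02438354492188) 0.17324423531762512
top tab 63 ((645.1814575195312, -181.76487731933594), (13.944929122924805, 40.765480041503906), 0.9075267910957336) 0.07373033417224795
[ 0.5032908  -0.30689151  0.20671721] [-0.76945673  0.37779561  0.16151917]
```

Caps, block and switch are all in place, the roller is upright again and the robot is clear. Handing in.

```bash
python3 -c "
from plant import r
print(r.hand_in())"
```

```text
the job is handed in; nothing more can be done
None
```

The job is handed in at about 36 s, verdict not shown: all three caps measured fully home on their tubes, the one insert block present flush in a recess, and the switch arm pushed past its click angle and back upright.

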